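# Catch the pucks for an order and clear the returns

### The job

Make up the puck order: hold the picking tub up clear of the bench under the chute's mouth and push the paddle with the tub's end so that the flap opens and every puck in the chute slides into it, none falling on the bench, then stand the tub with the pucks centred on the parcel scale. Put each returned item on the bench (dumbbell, kettlebell, carton; some may be missing) back lying flat, or standing for the kettlebell, well inside the tray that bears its outline. Leave the other things on the bench where they are.

Things in the scene. Friction and masses are not known exactly. Their poses are not given: they have to be found in the camera images.
- tub: loose open grey picking tub, 200 mm long (its x), 130 mm wide (its y), rim 90 mm high, walls and floor 4 mm; a fixed bridge handle crosses above its middle: a black bar along y, 16 mm thick (x), 24 mm high, its middle 180 mm above the underside, on two side posts. 0.22 kg. Origin: centre of the underside, z up
- chute: fixed steel chute on blue legs, mouth facing its own -x; floor rises at 36 deg towards its +x, 260 mm long, channel 66 mm wide, walls 38 mm above the floor. Origin: on the bench straight below the middle of the lower lip; x points level from the mouth up the chute, z up. The pucks lie flat in it behind the flap, in a row, one perhaps on top of the first
- chute_lip (a point): middle of the chute's lower lip, 170 mm above the bench, on the hinge axis of the flap
- flap (a joint): spring flap holding the pucks back, rad, 0 shut, 1.62 open (in line with the chute floor). Plate 62 mm wide, 36 mm long across the mouth; fixed to it a paddle 68 mm long hangs from the hinge, slanting 50 deg forward (chute -x) of straight down when shut, 43 deg the other way when open: push it towards chute +x, 3-6 N. A rim 30 mm below the lip opens it fully 28 mm past the hinge
- scale: fixed parcel scale, 210 mm (its x) by 150 mm (its y), flat steel platter on top 40 mm above the bench, with a low black display along its -x side. Origin: centre of the underside
- scale_top (a point): centre of the platter's upper face, 40 mm above the bench
- dumbbell: loose small dumbbell with hexagonal black heads (52 mm across flats, 32 mm thick), 136 mm long along its x, a round steel bar 25 mm thick and 72 mm long between the heads. 0.5 kg. May be absent. Origin: on the underside as built, 26 mm from the axis
- dumbbell_mid (a point): middle of the dumbbell's bar, on its axis (26 mm above what it lies on); None if absent
- kettlebell: loose mini kettlebell, dark iron, body 76 mm across on a flat foot, 62 mm high, with an arched handle: a level bar 16 mm thick along its y, 48 mm long, centre line 105 mm above the foot. 0.6 kg. May be absent. Origin: centre of the foot, z up
- carton: loose cardboard carton, 130 mm (x) by 55 mm (y) by 50 mm high, 0.15 kg. May be absent. Origin: centre of the underside, z up
- tray_dumbbell: fixed open white tray, 170 mm (its x) by 120 mm (its y), walls 4 mm thick and 30 mm high, inner floor 4 mm up; flat label flange along its +x edge (50 mm wide, 30 mm high); black silhouette of a dumbbell on its floor and, smaller, on the flange. Origin: centre of the underside; one of three like trays in a row, in varying order
- tray_kettlebell: fixed open white tray, 170 mm (its x) by 120 mm (its y), walls 4 mm thick and 30 mm high, inner floor 4 mm up; flat label flange along its +x edge (50 mm wide, 30 mm high); black silhouette of a kettlebell on its floor and, smaller, on the flange. Origin: centre of the underside; one of three like trays in a row, in varying order
- tray_carton: fixed open white tray, 170 mm (its x) by 120 mm (its y), walls 4 mm thick and 30 mm high, inner floor 4 mm up; flat label flange along its +x edge (50 mm wide, 30 mm high); black silhouette of a plain oblong box on its floor and, smaller, on the flange. Origin: centre of the underside; one of three like trays in a row, in varying order
- cone: bystander: small orange marker cone, foot 90 mm across, 90 mm high
- tape_roll: bystander: roll of yellow packing tape lying flat, 100 mm across, 45 mm high
- puck1: black plastic hockey puck, 60 mm across, 25 mm thick, 0.085 kg, waiting in the chute; three or four pucks are there (puck3 or puck4 may be absent). Origin: centre of one face
- puck2: black plastic hockey puck, 60 mm across, 25 mm thick, 0.085 kg, waiting in the chute; three or four pucks are there (puck3 or puck4 may be absent). Origin: centre of one face
- puck3: black plastic hockey puck, 60 mm across, 25 mm thick, 0.085 kg, waiting in the chute; three or four pucks are there (puck3 or puck4 may be absent). Origin: centre of one face
- puck4: black plastic hockey puck, 60 mm across, 25 mm thick, 0.085 kg, waiting in the chute; three or four pucks are there (puck3 or puck4 may be absent). Origin: centre of one face
Not all that is in view belongs to the job. What is shaped like the puck2 but green is not meant. Leave any turquoise look-alike of the dumbbell alone.

How it is judged:
By the outcome, as a careful person would: the job done as asked, in the order asked, and still so for the second after the job is handed in, with the robot touching nothing.
Of puck3, puck4 only 1 to 2 are there at a start; the rules pass over those that are not, and their reading is None.
Of dumbbell, kettlebell, carton only 2 to 3 are there at a start; the rules pass over those that are not, and their reading is None.
At some moment in a run one of dumbbell, carton may be knocked a few centimetres aside while the robot is not near it.
It also fails if it takes over 200 s, if anything falls off the work surface, if the arm or the gripper's body presses on something with over 40 N, if the wrist force passes 120 N, or if a joint passes its speed limit or range.

### The arm

A 6-joint arm with a two-finger parallel gripper is mounted at the origin on the work surface. World frame = base frame: x ahead of the robot, y to its left, z up, the work surface at z = 0. Lengths are in mm, angles in degrees, forces in N, time in s.
With the tool pointing down it reaches from about 300 to 1000 mm from the base axis. Payload 5.1 kg.
Tool frame: the origin (TCP) lies at the centre of the arm's flange, where the gripper is bolted on; the fingertips stand 190 mm ahead of it and the grasp point (between the pads) lies 171 mm ahead of it; z points along the fingers, y is the direction in which the jaws open and shut (so a half turn about z gives the same grasp; the last joint's range is limited). The gripper opens to 95 mm and grips with 3 to 60 N. Pads are 20 mm wide; open, the fingers measure 119 mm over their backs; the gripper's body (75 mm by 180 mm) begins 59 mm behind the grasp point.
Start: joints at [-80.993, 7.093, 94.555, -0, 78.352, -4.733], TCP at [154.348, -631.398, 404.756] pointing down, gripper open.
Joint ranges: [-149.61, 149.61], [-58.7, 133.49], [1.44, 155.28], [-77.14, 257.14], [18.33, 153.61], [-166.67, 166.67]. Speed limits (degrees/s): [147.25, 147.25, 180, 180, 180, 180].

### API

Orientations are given as [roll, pitch, yaw] about the fixed x, y, z axes, in that order (R = Rz(yaw) Ry(pitch) Rx(roll)).
In Python, from cell import * gives the robot as it stands.
- The arm moves only by the tool play_rows, never from a script. Its argument "motion" is a list of rows, each a list of 7 numbers: the closure, from -1 (fully open) to 1 (shut), then the shift along the tool's x, y, z in mm, then the turn, a rotation vector about the tool's x, y, z in rad. In form: [[claw, x, y, z, rx, ry, rz], ...]. A call has 1 to 5 rows; each row shifts and turns the pose as measured when the row begins, along the tool's axes as they then stand; what a row does not reach is not made up. A row lasts 1/10 s, in which the tool goes at most 50 mm and 8.59 degrees, less where a joint would pass 70% of its speed; a pose out of reach is approached as far as the arm can. A call with a gripper value outside its range is refused whole. The fingers move at their own pace and stop on an object; "newtons" is the grip in N (left out, the last holds). Time passes only in rows, so rows that do not move let the fingers close. It gives the time, the measured TCP pose, the force and the opening at its end, in the units of the state.
- state(): the state, without advancing time (a new reading comes with each control period).
- get_image(name): name is "side" or "top"; returns (picture, depth): 420x560x3 uint8, red, green, blue; 420x560 float32, mm along the optical axis (not along the pixel's ray), 0 where there is no reading.
- calibration(name): a dict with "fovy" (degrees; the focal length in pixels is half the picture's height over the tangent of half this angle, whatever the lens; pixels are square), "cx", "cy" (the principal point, pixels), "k1" (the pictures are not rectified: a ray, as slopes to the right and down, at radius r is drawn at 1 + k1 r^2 times it, then the intrinsics apply), "R" (3x3) and "t" (3): a world point X has camera coordinates R X + t. Camera axes: x right, y down, z forward; pixel columns grow to the right and rows downward; lengths in mm; the calibration is good to about 2 mm. A picture is of the moment at which its call begins. calibration takes no time and is no camera call.
- sign_off(): hands the job in, once; it reports no verdict.
The state is a dict: "t": time; "joint_positions": joint angles; "qvel": joint speeds; "joint_torque": joint torques, N m; "tcp_pos": TCP position; "orientation": TCP orientation; "contact_force": force on the tool from outside, world axes, zero at the start; "ft_torque": the same for the moment, N m; "finger_gap": finger opening in mm.
Only numpy, scipy, OpenCV 4.12 (cv2) and the standard library are available. Lean on these libraries where they do the work, as an engineer would, in place of code of your own. Each camera call takes 0.05 s, during which the arm holds its last target.

## Working session

There is one attempt and no reset: what is moved stays moved. The work goes in short steps, Python scripts to look and compute and a tool call to move; the robot and the scene stay as the last step left them, time stands still between calls to the robot, and variables do not carry over. Pictures are saved under pics/ and viewed, and the job is handed in when it is done.

Besides the shell and the picture viewer there is one more tool, called after "Request:" as name([rows], argument=value, ...), one row to a line, values as JSON. play_rows: Moves the arm, as the interface text tells. Its arguments: {"type":"object","properties":{"motion":{"type":"array","items":{"type":"array","items":{"type":"number"}}},"newtons":{"type":"number"}},"required":["motion"]}

```bash
mkdir -p pics; ls
python3 - <<'E'
from cell import *
import cv2,numpy as np
s=state();print(s)
for n in("side","top"):
    im,d=get_image(n);cv2.imwrite(f"pics/{n}0.png",im[:,:,::-1]);np.save(f"pics/{n}0_d.npy",d);c=calibration(n);print(n,c)
E
```

```text
pics
{'t': 0.0, 'joint_positions': array([-8.09950806e+01,  7.13312400e+00,  9.46324580e+01, -1.90116339e-03,
        7.83529864e+01, -4.73298508e+00]), 'qvel': array([ 0.03089042, -0.05888744,  0.07865455, -0.00486461,  0.02358714,
        0.01683731]), 'joint_torque': array([-1.42618857e-03, -4.17602170e+01, -3.59933960e+01,  7.73797883e-02,
        4.93164640e-02, -1.72107048e-04]), 'tcp_pos': array([ 154.28838543, -631.16883326,  403.50761043]), 'orientation': array([-1.79881682e+02, -7.92846646e-03,  1.37382821e+01]), 'contact_force': array([ 0.41835937,  0.28370372, -0.08874044]), 'ft_torque': array([-0.03146233, -0.03251685, -0.03374011]), 'finger_gap': 95.03387576730438}
side {'fovy': 54.62722435305759, 'cx': 270.0841681188756, 'cy': 205.20442914888034, 'k1': 0.01313576011951259, 'R': array([[-0.99762392, -0.06845349,  0.00778698],
       [-0.05294504,  0.68942866, -0.72241605],
       [ 0.04408333, -0.72111181, -0.69141479]]), 't': array([ 452.5124598 ,  116.93314532, 1199.78021053])}
top {'fovy': 44.77371290076858, 'cx': 281.6669478047553, 'cy': 213.0904042956541, 'k1': -0.09105095920218047, 'R': array([[-0.01920083, -0.99973273, -0.01287617],
       [-0.98241752,  0.02125722, -0.185483  ],
       [ 0.18570714,  0.00908835, -0.98256311]]), 't': array([  46.69493585,  484.97469328, 1554.01565229])}
```

View pics/side0.png

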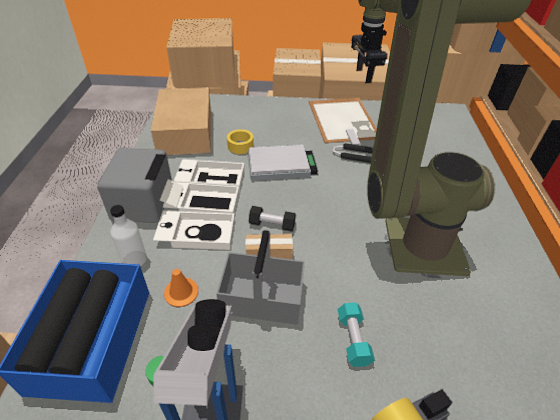

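View pics/top0.png

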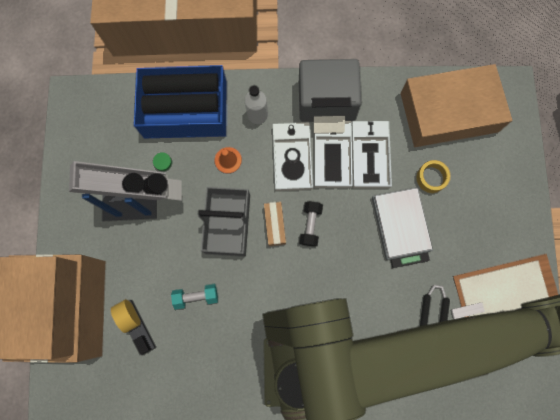

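Present: the black dumbbell (top 311,224), carton (275,223) and tub (226,222). I see no kettlebell. The turquoise dumbbell (194,297) and the green puck (162,162) are decoys. Next I'll measure from depth.

```bash
cat > h.py <<'E'
from cell import *
import cv2,numpy as np
def rays(n,uv):
    c=calibration(n);f=210/np.tan(np.radians(c['fovy']/2))
    K=np.array([[f,0,c['cx']],[0,f,c['cy']],[0,0,1.]])
    p=cv2.undistortPoints(np.array(uv,float).reshape(-1,1,2),K,np.array([c['k1'],0,0,0.,0]))[:,0]
    return p,c
def world(n,uv,d):
    p,c=rays(n,uv);d=np.asarray(d,float).reshape(-1,1)
    return (np.hstack([p,np.ones((len(p),1))])*d-c['t'])@c['R']
def cloud(n,d):
    v,u=np.mgrid[0:420,0:560]
    w=world(n,np.c_[u.ravel(),v.ravel()],d.ravel()).reshape(420,560,3);w[d==0]=np.nan
    return w
def onplane(n,uv,z):
    p,c=rays(n,uv);dr=np.hstack([p,np.ones((len(p),1))])@c['R'];o=-c['t']@c['R']
    return o+dr*((z-o[2])/dr[:,2])[:,None]
def proj(n,X):
    c=calibration(n);f=210/np.tan(np.radians(c['fovy']/2))
    K=np.array([[f,0,c['cx']],[0,f,c['cy']],[0,0,1.]])
    return cv2.projectPoints(np.array(X,float).reshape(-1,1,3),cv2.Rodrigues(c['R'])[0],c['t'],K,np.array([c['k1'],0,0,0.,0]))[0][:,0]
def snap(n,tag):
    im,d=get_image(n);cv2.imwrite(f"pics/{n}{tag}.png",im[:,:,::-1]);np.save(f"pics/{n}{tag}_d.npy",d);return im,d
def crop(n,tag,x0,y0,x1,y1,s):
    im=cv2.imread(f"pics/{n}{tag}.png")[y0:y1,x0:x1];cv2.imwrite(f"pics/{n}{tag}_c{x0}_{y0}.png",cv2.resize(im,None,fx=s,fy=s,interpolation=cv2.INTER_CUBIC))
E
python3 - <<'E'
from h import *
d=np.load('pics/top0_d.npy');w=cloud('top',d)
for a in [(100,300),(250,180),(340,300)]:print('bench',w[a[1],a[0]].round(1))
for nm,u,v in [('bar',226,213),('carton',275,223),('db',311,224),('scale',405,222),('chute',120,190),('traydb',371,180),('traykb',293,150),('trayct',333,150),('clutter',428,300)]:print(nm,w[v,u].round(1))
crop('top','0',60,150,200,230,5);crop('top','0',190,170,340,260,5);crop('top','0',265,110,445,270,4)
E
```

```text
bench [224.3 607.7  37.5]
bench [6.068e+02 1.387e+02 5.000e-01]
bench [202.5 -69.1 708.4]
bar [461.2 193.8 195.5]
carton [454.9  58.3  45. ]
db [450.5 -54.6  37.5]
scale [ 450.9 -351.8   34.4]
chute [525.3 488.8 238.6]
traydb [ 596.1 -255.6    8.8]
traykb [704.8  -4.3   4.2]
trayct [ 702.1 -136.4    3.7]
clutter [ 205.8 -411.5   24.2]
```

View pics/top0_c60_150.png

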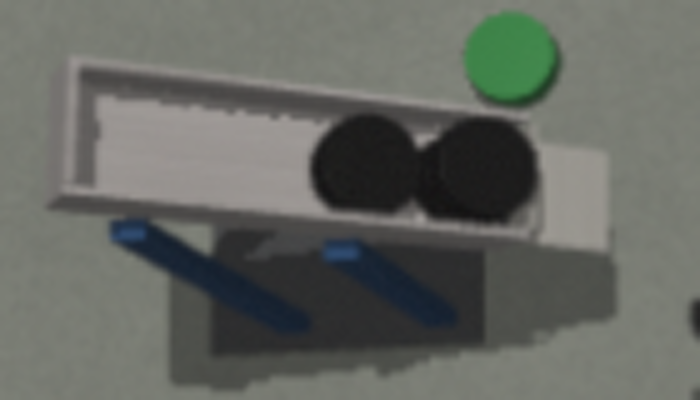

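View pics/top0_c190_170.png

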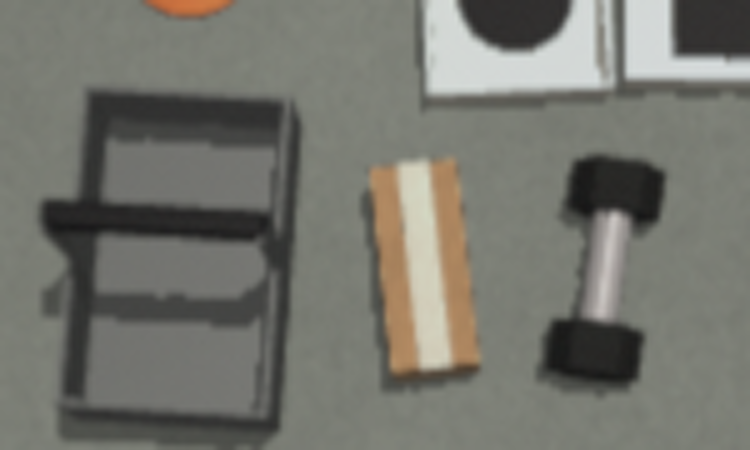

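View pics/top0_c265_110.png

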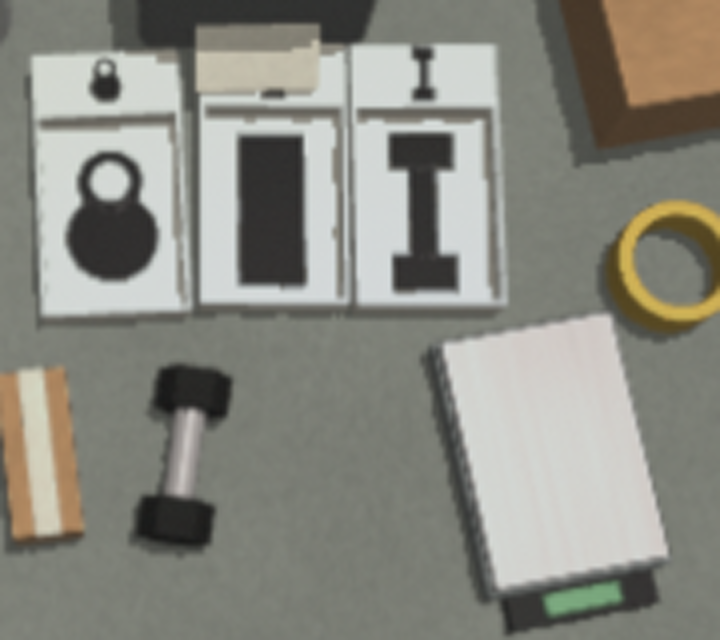

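Run:
```python
from h import *
def px(l,x0,y0,s):return [((x+.5)/s-.5+x0,(y+.5)/s-.5+y0) for x,y in l]
def show(nm,P):
    print(nm,P.round(0)[:,:2].tolist(),'c',P.mean(0).round(1),'edges',[ (round(np.linalg.norm(P[(i+1)%len(P)]-P[i])),round(np.degrees(np.arctan2(*(P[(i+1)%len(P)]-P[i])[[1,0]])),1)) for i in range(len(P))])
show('tub',onplane('top',px([(88,92),(297,102),(278,428),(62,405)],190,170,5),90))
show('carton',onplane('top',px([(370,168),(455,158),(480,365),(391,375)],190,170,5),50))
show('db',onplane('top',px([(617,180),(595,355)],190,170,5),40))
show('dbbar',onplane('top',px([(612,212),(600,318)],190,170,5),30))
show('scale',onplane('top',px([(443,343),(611,315),(666,555),(497,590)],265,110,4),40))
show('tdb',onplane('top',px([(352,45),(496,45),(506,304),(354,307)],265,110,4),30))
show('tct',onplane('top',px([(197,303),(348,303)],265,110,4),30))
show('tkb',onplane('top',px([(32,55),(180,52),(188,312),(42,318)],265,110,4),30))
show('cone,green',onplane('top',[(228,160),(162,161)],20))
d=np.load('pics/top0_d.npy');w=cloud('top',d)
P=w[172:187,84:118].reshape(-1,3);P=P[~np.isnan(P).any(1)]
for _ in range(3):
    A=np.c_[P[:,:2],np.ones(len(P))];c,*_=np.linalg.lstsq(A,P[:,2],rcond=None);r=P[:,2]-A@c;P=P[abs(r)<2.5*r.std()]
print('floor plane',c,r.std(),len(P),'slope',np.degrees(np.arctan(np.hypot(*c[:2]))),'yaw',np.degrees(np.arctan2(c[1],c[0])))
for y in(150,158,162,164,166,168,170,175,180,185,188,190,192,194,196): print(y,[tuple(w[y,x].round(0)) for x in(90,110,150,163,170,176)])
d=np.load('pics/side0_d.npy');
crop('side','0',130,270,260,420,4)
```

```text
tub [[561.0, 265.0], [552.0, 136.0], [351.0, 149.0], [367.0, 279.0]] c [457.9 207.1  90. ] edges [(130, np.float64(-94.1)), (201, np.float64(176.3)), (132, np.float64(82.8)), (195, np.float64(-4.2))]
carton [[518.0, 93.0], [523.0, 39.0], [392.0, 26.0], [387.0, 82.0]] c [454.9  60.1  50. ] edges [(54, np.float64(-84.4)), (132, np.float64(-174.3)), (55, np.float64(95.3)), (132, np.float64(4.9))]
db [[509.0, -63.0], [398.0, -45.0]] c [453.3 -54.   40. ] edges [(112, np.float64(171.2)), (112, np.float64(-8.8))]
dbbar [[490.0, -59.0], [423.0, -50.0]] c [456.4 -54.4  30. ] edges [(68, np.float64(171.9)), (68, np.float64(-8.1))]
scale [[538.0, -261.0], [558.0, -397.0], [365.0, -428.0], [341.0, -293.0]] c [ 450.2 -344.9   40. ] edges [(137, np.float64(-81.6)), (195, np.float64(-171.1)), (136, np.float64(100.2)), (200, np.float64(9.2))]
tdb [[793.0, -202.0], [790.0, -321.0], [571.0, -316.0], [571.0, -193.0]] c [ 681.2 -258.3   30. ] edges [(119, np.float64(-91.0)), (220, np.float64(178.5)), (122, np.float64(90.0)), (222, np.float64(-2.3))]
tct [[577.0, -68.0], [574.0, -189.0]] c [ 575.5 -128.
[... 5146 characters left out ...]
4(506.0), np.float64(558.0), np.float64(281.0)), (np.float64(507.0), np.float64(506.0), np.float64(269.0)), (np.float64(519.0), np.float64(411.0), np.float64(207.0)), (np.float64(524.0), np.float64(379.0), np.float64(184.0)), (np.float64(531.0), np.float64(367.0), np.float64(150.0)), (np.float64(533.0), np.float64(351.0), np.float64(140.0))]
196 [(np.float64(501.0), np.float64(560.0), np.float64(276.0)), (np.float64(562.0), np.float64(599.0), np.float64(9.0)), (np.float64(509.0), np.float64(406.0), np.float64(226.0)), (np.float64(514.0), np.float64(375.0), np.float64(201.0)), (np.float64(525.0), np.float64(367.0), np.float64(149.0)), (np.float64(527.0), np.float64(351.0), np.float64(140.0))]
```

View pics/side0_c130_270.png

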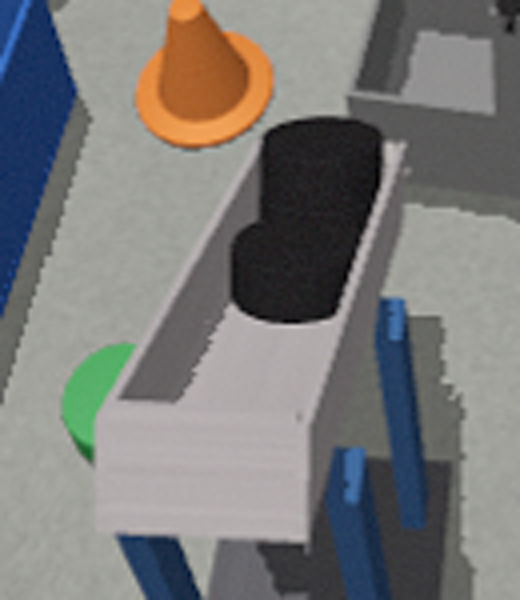

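```bash
cat > ov.py <<'E'
from h import *
def T(x,y,yaw):
    a=np.radians(yaw);return lambda P:np.c_[np.array(P,float)@np.array([[np.cos(a),np.sin(a),0],[-np.sin(a),np.cos(a),0],[0,0,1]])+[x,y,0]]
def draw(n,tag,segs,out,box,s):
    x0,y0,x1,y1=box;im=cv2.imread(f'pics/{n}{tag}.png')[y0:y1,x0:x1];im=cv2.resize(im,None,fx=s,fy=s,interpolation=cv2.INTER_CUBIC)
    for S,col in segs:
        p=(proj(n,S)-[x0,y0]+.5)*s-.5
        cv2.polylines(im,[p.round().astype(int)],False,col,1,cv2.LINE_AA)
    cv2.imwrite(out,im)
def chute(x,y,yaw):
    t=T(x,y,yaw);c,s=np.cos(np.radians(36)),np.sin(np.radians(36));f=lambda a,w,h:[a*c-h*s,w,170+a*s+h*c]
    G=(0,255,0);R=(0,0,255)
    L=[([f(0,-33,0),f(260,-33,0),f(260,33,0),f(0,33,0),f(0,-33,0)],G),([f(0,-33,38),f(260,-33,38),f(260,33,38),f(0,33,38)],R)]
    a=np.radians(50);L.append(([[0,-31,170],[-68*np.sin(a),-31,170-68*np.cos(a)],[-68*np.sin(a),31,170-68*np.cos(a)],[0,31,170]],(255,0,255)))
    return [(t(S),k) for S,k in L]
def tub(x,y,yaw,z=0):
    t=T(x,y,yaw);G=(0,255,0);R=(0,0,255)
    L=[([[a*100,b*65,90+z] for a,b in((-1,-1),(1,-1),(1,1),(-1,1),(-1,-1))],G),([[a*100,b*65,z] for a,b in((-1,-1),(1,-1),(1,1),(-1,1),(-1,-1))],G),
    ([[8*a,65*b,192+z] for a,b in((-1,-1),(1,-1),(1,1),(-1,1),(-1,-1))],R)]
    return [(t(S),k) for S,k in L]
E
python3 - <<'E'
from ov import *
def px(l,x0,y0,s):return [((x+.5)/s-.5+x0,(y+.5)/s-.5+y0) for x,y in l]
print(onplane('top',px([(45,215),(270,226)],190,170,5),192))
d=np.load('pics/top0_d.npy');w=cloud('top',d)
P=w[172:187,84:118].reshape(-1,3);P=P[~np.isnan(P).any(1)];m=np.median(P,0);print(m, m[1]-(m[2]-170)/np.tan(np.radians(36)))
draw('top','0',chute(552,390,93.9)+tub(457,207,-4),'pics/o1.png',(60,150,260,270),4)
draw('side','0',chute(552,390,93.9)+tub(457,207,-4),'pics/o2.png',(130,220,330,420),3)
E
```

```text
[[464.7358675  272.87451982 192.        ]
 [455.56244122 143.92985989 192.        ]]
[549.79828102 533.73624495 272.21724503] 393.04627692819713
```

View pics/o1.png

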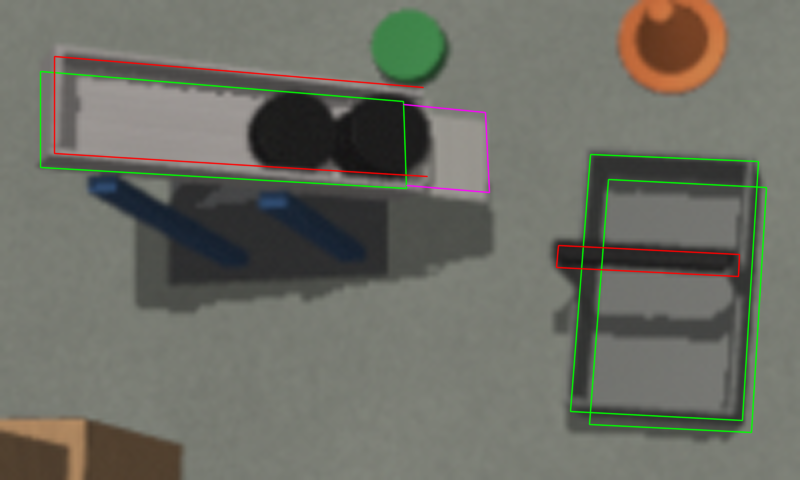

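View pics/o2.png

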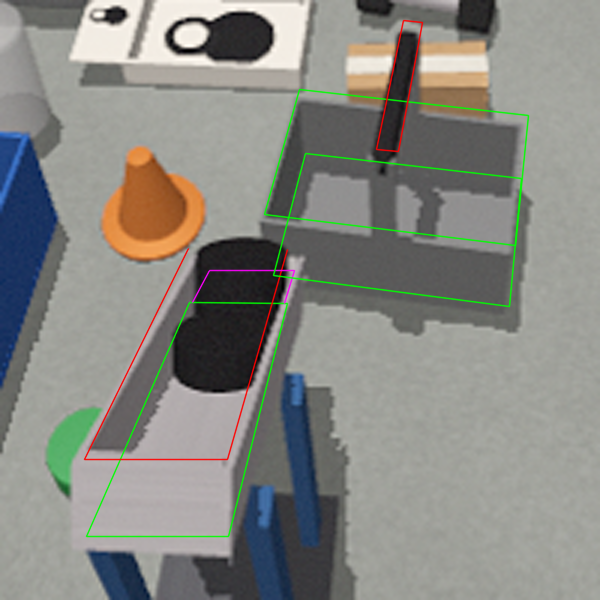

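Run:
```python
from ov import *
draw('top','0',chute(550,391,92.8),'pics/o3.png',(65,155,195,215),6)
```

```text
(no output)
```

View pics/o3.png

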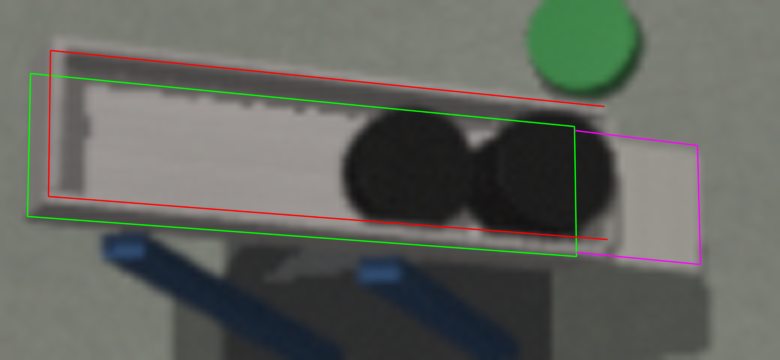

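```bash
cat > plan.py <<'E'
import sys
from h import *
from scipy.spatial.transform import Rotation as Ro
def plan(x,y,z,yaw,g=-1,smax=45,amax=8,s=None):
    s=s or state();p=np.array(s['tcp_pos']);R0=Ro.from_euler('xyz',s['orientation'],degrees=True)
    R1=Ro.from_euler('xyz',[180,0,yaw],degrees=True)
    t=np.array([x,y,z],float);rv=(R0.inv()*R1).as_rotvec();D=t-p
    n=max(int(np.ceil(max(np.linalg.norm(D)/smax,np.degrees(np.linalg.norm(rv))/amax))),1)
    rows=[]
    for i in range(n):
        Ri=R0*Ro.from_rotvec(rv*i/n);d=Ri.inv().apply(D/n)
        rows.append([g]+[float(round(v,1)) for v in d]+[float(round(v,3)) for v in rv/n])
    print('at',p.round(1),np.round(s['orientation'],1),'t',round(s['t'],2),'F',np.round(s['contact_force'],1),'gap',round(s['finger_gap'],1),'n',n)
    for i in range(0,n,5):print(str(rows[i:i+5]).replace(' ',''))
if __name__=='__main__':
    a=[float(v) for v in sys.argv[1:]];plan(*a)
E
python3 plan.py 459 208 430 86 -1
```

```text
at [ 154.3 -631.2  403.6] [-179.9   -0.    13.7] t 0.1 F [-0.3 -1.  -0.4] gap 95.3 n 20
[[-1.0,24.8,-37.1,-1.2,-0.0,-0.0,-0.063],[-1.0,27.1,-35.5,-1.3,-0.0,-0.0,-0.063],[-1.0,29.2,-33.7,-1.3,-0.0,-0.0,-0.063],[-1.0,31.3,-31.8,-1.3,-0.0,-0.0,-0.063],[-1.0,33.3,-29.8,-1.3,-0.0,-0.0,-0.063]]
[[-1.0,35.1,-27.6,-1.3,-0.0,-0.0,-0.063],[-1.0,36.7,-25.4,-1.3,-0.0,-0.0,-0.063],[-1.0,38.3,-23.0,-1.3,-0.0,-0.0,-0.063],[-1.0,39.6,-20.5,-1.3,-0.0,-0.0,-0.063],[-1.0,40.8,-18.0,-1.3,-0.0,-0.0,-0.063]]
[[-1.0,41.9,-15.4,-1.3,-0.0,-0.0,-0.063],[-1.0,42.8,-12.7,-1.3,-0.0,-0.0,-0.063],[-1.0,43.5,-10.0,-1.3,-0.0,-0.0,-0.063],[-1.0,44.0,-7.2,-1.3,-0.0,-0.0,-0.063],[-1.0,44.4,-4.5,-1.3,-0.0,-0.0,-0.063]]
[[-1.0,44.6,-1.6,-1.3,-0.0,-0.0,-0.063],[-1.0,44.6,1.2,-1.3,-0.0,-0.0,-0.063],[-1.0,44.5,4.0,-1.3,-0.0,-0.0,-0.063],[-1.0,44.1,6.8,-1.3,-0.0,-0.0,-0.063],[-1.0,43.6,9.5,-1.3,-0.0,-0.0,-0.063]]
```

Request:
play_rows([
  [-1,25,-37,-2,0,0,-0.063],
  [-1,27,-35,-2,0,0,-0.063],
  [-1,29,-34,-2,0,0,-0.063],
  [-1,31,-32,-2,0,0,-0.063],
  [-1,33,-30,-2,0,0,-0.063],
])

```text
t: 0.6
tcp_pos: [229.1, -418.4, 408.8]
orientation: [-179.4, -0.2, 32.1]
contact_force: [1.1, 0.2, -0.2]
finger_gap: 95.2
```

Request:
play_rows([
  [-1,35,-28,-2,0,0,-0.063],
  [-1,37,-25,-2,0,0,-0.063],
  [-1,38,-23,-2,0,0,-0.063],
  [-1,40,-21,-2,0,0,-0.063],
  [-1,41,-18,-2,0,0,-0.063],
])

```text
t: 1.1
tcp_pos: [303.6, -198.3, 418.6]
orientation: [-179.4, -0.5, 50.6]
contact_force: [0.8, -0.3, -0.5]
finger_gap: 95.2
```

Request:
play_rows([
  [-1,42,-15,-2,0,0,-0.063],
  [-1,43,-13,-2,0,0,-0.063],
  [-1,43,-10,-2,0,0,-0.063],
  [-1,44,-7,-2,0,0,-0.063],
  [-1,44,-4,-2,0,0,-0.063],
])

```text
t: 1.6
tcp_pos: [375.4, 21.3, 430.4]
orientation: [-179.8, -0.6, 69.3]
contact_force: [1.2, -0.8, 0.7]
finger_gap: 94.8
```

```bash
python3 plan.py 459 208 425 86 -1
```

```text
at [375.4  21.3 430.4] [-179.8   -0.6   69.3] t 1.6 F [ 1.2 -0.8  0.7] gap 94.8 n 5
[[-1.0,40.8,2.5,1.5,-0.0,-0.002,-0.058],[-1.0,40.6,4.8,1.4,-0.0,-0.002,-0.058],[-1.0,40.3,7.2,1.4,-0.0,-0.002,-0.058],[-1.0,39.8,9.5,1.3,-0.0,-0.002,-0.058],[-1.0,39.2,11.8,1.2,-0.0,-0.002,-0.058]]
```

Now is also a good time to look at the bench the arm had covered, to check for a kettlebell.

Request:
play_rows([
  [-1,41,2,1,0,-0.002,-0.058],
  [-1,41,5,1,0,-0.002,-0.058],
  [-1,40,7,1,0,-0.002,-0.058],
  [-1,40,10,1,0,-0.002,-0.058],
  [-1,39,12,1,0,-0.002,-0.058],
])

```text
t: 2.1
tcp_pos: [458.0, 219.4, 426.0]
orientation: [180.0, -0.0, 87.0]
contact_force: [0.7, -0.3, 0.1]
finger_gap: 94.8
```

```bash
python3 - <<'E'
from ov import *
snap('top','1');snap('side','1')
draw('side','1',tub(459,208,-4),'pics/o4.png',(150,140,400,340),3)
E
python3 plan.py 459 208 351 86 -1 30 8
```

```text
at [458.6 220.8 425.1] [-1.799e+02 -1.000e-01  8.710e+01] t 2.2 F [-0.  -1.1 -1.2] gap 94.7 n 3
[[-1.0,-4.3,0.4,24.7,-0.001,-0.0,0.006],[-1.0,-4.3,0.4,24.7,-0.001,-0.0,0.006],[-1.0,-4.2,0.4,24.7,-0.001,-0.0,0.006]]
```

View pics/top1.png

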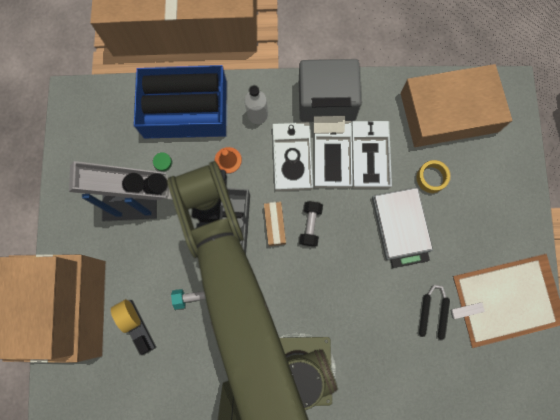

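View pics/o4.png

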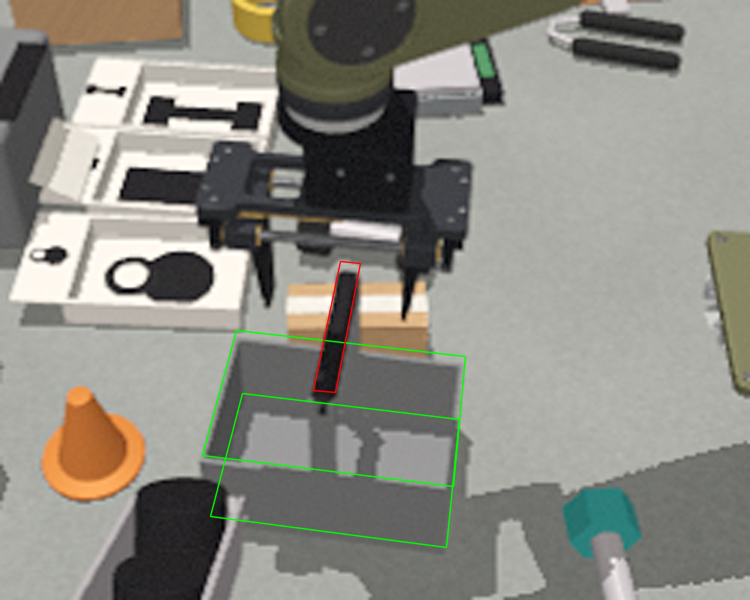

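No kettlebell anywhere, and the jaws straddle the bar. I'll go down and grip.

Request:
play_rows([
  [-1,-5,0,25,0,0,0.006],
  [-1,-4,0,25,0,0,0.006],
  [-1,-4,0,20,0,0,0.006],
  [-1,0,0,4,0,0,0],
], newtons=50)

```text
t: 2.6
tcp_pos: [457.3, 207.9, 348.6]
orientation: [-179.9, 0.0, 86.1]
contact_force: [0.4, -0.2, -0.2]
finger_gap: 94.8
```

```bash
python3 plan.py 459 208 351 86 -1 30 8
```

```text
at [457.3 207.9 348.6] [-179.9    0.    86.1] t 2.6 F [ 0.4 -0.2 -0.2] gap 94.8 n 1
[[-1.0,0.2,1.7,-2.4,-0.002,0.0,0.002]]
```

Request:
play_rows([
  [1,0,1,-2,0,0,0],
  [1,0,0,0,0,0,0],
  [1,0,0,0,0,0,0],
  [1,0,0,0,0,0,0],
  [1,0,0,0,0,0,0],
], newtons=50)

```text
t: 3.1
tcp_pos: [458.9, 207.3, 354.2]
orientation: [179.9, -0.1, 86.0]
contact_force: [1.0, 0.4, 0.6]
finger_gap: 60.4
```

Request:
play_rows([
  [1,0,0,0,0,0,0],
  [1,0,0,0,0,0,0],
  [1,0,0,0,0,0,0],
  [1,0,0,-10,0,0,0],
  [1,0,0,-20,0,0,0],
])

```text
t: 3.6
tcp_pos: [458.3, 207.3, 383.4]
orientation: [-179.9, 0.0, 86.1]
contact_force: [1.7, -0.1, 0.3]
finger_gap: 20.6
```

```bash
python3 plan.py 530 275 430 -177 1 40 8
```

```text
at [458.3 207.3 383.4] [-179.9    0.    86.1] t 3.6 F [ 1.7 -0.1  0.3] gap 20.6 n 13
[[1.0,5.6,5.1,-3.6,-0.0,-0.0,-0.13],[1.0,4.9,5.8,-3.6,-0.0,-0.0,-0.13],[1.0,4.1,6.4,-3.6,-0.0,-0.0,-0.13],[1.0,3.2,6.9,-3.6,-0.0,-0.0,-0.13],[1.0,2.3,7.2,-3.6,-0.0,-0.0,-0.13]]
[[1.0,1.3,7.5,-3.6,-0.0,-0.0,-0.13],[1.0,0.3,7.6,-3.6,-0.0,-0.0,-0.13],[1.0,-0.6,7.6,-3.6,-0.0,-0.0,-0.13],[1.0,-1.6,7.4,-3.6,-0.0,-0.0,-0.13],[1.0,-2.6,7.1,-3.6,-0.0,-0.0,-0.13]]
[[1.0,-3.5,6.7,-3.6,-0.0,-0.0,-0.13],[1.0,-4.3,6.2,-3.6,-0.0,-0.0,-0.13],[1.0,-5.1,5.6,-3.6,-0.0,-0.0,-0.13]]
```

I lifted before the fingers finished closing (gap 20.6 mm, tips above the bar). Reopen, go back down and wait for them to close.

Request:
play_rows([
  [-1,0,0,0,0,0,0],
  [-1,0,0,0,0,0,0],
  [-1,0,0,0,0,0,0],
  [-1,0,0,0,0,0,0],
  [-1,0,0,0,0,0,0],
])

```text
t: 4.1
tcp_pos: [458.7, 207.4, 385.5]
orientation: [179.9, -0.1, 86.1]
contact_force: [-0.2, 0.8, -0.1]
finger_gap: 55.3
```

```bash
python3 plan.py 459 208 351 86 -1 30 8
python3 - <<'E'
from ov import *
snap('side','2')
draw('side','2',tub(459,208,-4),'pics/o5.png',(150,140,400,340),3)
E
```

```text
at [458.7 207.4 385.5] [ 1.799e+02 -1.000e-01  8.610e+01] t 4.1 F [-0.2  0.8 -0.1] gap 55.3 n 2
[[-1.0,0.3,0.1,17.2,0.001,-0.001,0.001],[-1.0,0.3,0.1,17.2,0.001,-0.001,0.001]]
```

View pics/o5.png

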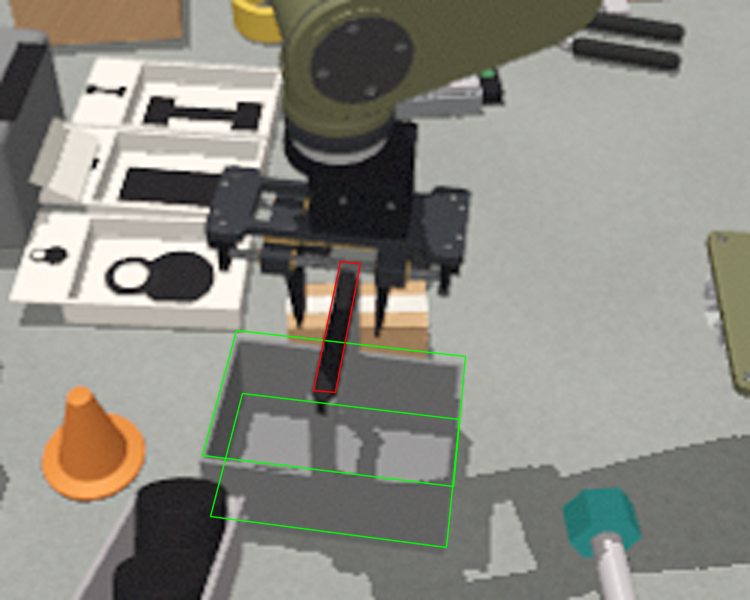

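Request:
play_rows([
  [-1,0,0,17,0,0,0],
  [-1,0,0,17,0,0,0],
  [1,0,0,0,0,0,0],
  [1,0,0,0,0,0,0],
  [1,0,0,0,0,0,0],
], newtons=50)

```text
t: 4.65
tcp_pos: [458.7, 207.5, 350.4]
orientation: [179.9, -0.1, 86.1]
contact_force: [-0.2, -0.3, -0.1]
finger_gap: 61.8
```

Request:
play_rows([
  [1,0,0,0,0,0,0],
  [1,0,0,0,0,0,0],
  [1,0,0,0,0,0,0],
  [1,0,0,0,0,0,0],
  [1,0,0,0,0,0,0],
])

```text
t: 5.15
tcp_pos: [459.4, 207.7, 353.3]
orientation: [179.7, -0.2, 86.1]
contact_force: [0.2, -0.0, 0.2]
finger_gap: 21.9
```

Request:
play_rows([
  [1,0,0,0,0,0,0],
  [1,0,0,0,0,0,0],
  [1,0,0,0,0,0,0],
])

```text
t: 5.45
tcp_pos: [459.5, 207.6, 353.5]
orientation: [179.7, -0.2, 86.1]
contact_force: [-0.3, 0.2, -0.2]
finger_gap: 15.8
```

Request:
play_rows([
  [1,0,0,0,0,0,0],
  [1,0,0,-15,0,0,0],
  [1,0,0,-25,0,0,0],
  [1,0,0,-25,0,0,0],
  [1,0,0,-15,0,0,0],
])

```text
t: 5.95
tcp_pos: [457.8, 207.1, 432.5]
orientation: [-179.7, 0.1, 86.1]
contact_force: [0.4, 0.1, -3.1]
finger_gap: 15.5
```

```bash
python3 plan.py 540 255 433 -177 1 40 7.5
```

```text
at [457.8 207.1 432.5] [-1.797e+02  1.000e-01  8.610e+01] t 5.95 F [ 0.4  0.1 -3.1] gap 15.5 n 13
[[1.0,4.1,6.1,-0.1,-0.0,-0.0,-0.13],[1.0,3.3,6.5,-0.1,-0.0,-0.0,-0.13],[1.0,2.4,6.9,-0.1,-0.0,-0.0,-0.13],[1.0,1.5,7.2,-0.1,-0.0,-0.0,-0.13],[1.0,0.6,7.3,-0.1,-0.0,-0.0,-0.13]]
[[1.0,-0.4,7.3,-0.1,-0.0,-0.0,-0.13],[1.0,-1.3,7.2,-0.1,-0.0,-0.0,-0.13],[1.0,-2.3,7.0,-0.1,-0.0,-0.0,-0.13],[1.0,-3.2,6.6,-0.1,-0.0,-0.0,-0.13],[1.0,-4.0,6.1,-0.1,-0.0,-0.0,-0.13]]
[[1.0,-4.7,5.6,-0.0,-0.0,-0.0,-0.13],[1.0,-5.4,4.9,-0.0,-0.0,-0.0,-0.13],[1.0,-6.0,4.2,-0.0,-0.0,-0.0,-0.13]]
```

```bash
python3 plan.py 556 217 437 -177 1 40 7.5
```

```text
at [457.8 207.1 432.5] [-1.797e+02  1.000e-01  8.610e+01] t 5.95 F [ 0.4  0.1 -3.1] gap 15.5 n 13
[[1.0,1.3,7.5,-0.4,-0.0,-0.0,-0.13],[1.0,0.3,7.6,-0.4,-0.0,-0.0,-0.13],[1.0,-0.7,7.6,-0.4,-0.0,-0.0,-0.13],[1.0,-1.7,7.4,-0.4,-0.0,-0.0,-0.13],[1.0,-2.6,7.1,-0.4,-0.0,-0.0,-0.13]]
[[1.0,-3.5,6.7,-0.4,-0.0,-0.0,-0.13],[1.0,-4.4,6.2,-0.4,-0.0,-0.0,-0.13],[1.0,-5.1,5.6,-0.4,-0.0,-0.0,-0.13],[1.0,-5.8,4.9,-0.4,-0.0,-0.0,-0.13],[1.0,-6.4,4.1,-0.4,-0.0,-0.0,-0.13]]
[[1.0,-6.9,3.2,-0.4,-0.0,-0.0,-0.13],[1.0,-7.2,2.3,-0.4,-0.0,-0.0,-0.13],[1.0,-7.5,1.3,-0.3,-0.0,-0.0,-0.13]]
```

Request:
play_rows([
  [1,1,7,0,0,0,-0.13],
  [1,0,7,0,0,0,-0.13],
  [1,-1,7,0,0,0,-0.13],
  [1,-2,7,0,0,0,-0.13],
  [1,-3,7,0,0,0,-0.13],
])

```text
t: 6.45
tcp_pos: [494.1, 209.7, 438.3]
orientation: [180.0, -0.1, 124.8]
contact_force: [0.4, 0.4, -2.3]
finger_gap: 15.7
```

Request:
play_rows([
  [1,-4,7,0,0,0,-0.13],
  [1,-4,6,0,0,0,-0.13],
  [1,-5,6,0,0,0,-0.13],
  [1,-6,5,0,0,0,-0.13],
  [1,-6,4,0,0,0,-0.13],
])

```text
t: 6.95
tcp_pos: [532.9, 215.4, 438.3]
orientation: [-180.0, -0.2, 163.6]
contact_force: [0.2, 0.2, -2.8]
finger_gap: 15.6
```

```bash
python3 plan.py 557 217 437 -177 1 40 7.5
```

```text
at [532.9 215.4 438.3] [-180.    -0.2  163.6] t 6.95 F [ 0.2  0.2 -2.8] gap 15.6 n 3
[[1.0,-7.6,2.8,0.4,-0.0,-0.001,-0.113],[1.0,-7.8,1.9,0.4,-0.0,-0.001,-0.113],[1.0,-8.0,1.0,0.4,-0.0,-0.001,-0.113]]
```

Request:
play_rows([
  [1,-8,3,0,0,0,-0.113],
  [1,-8,2,0,0,0,-0.113],
  [1,-8,1,0,0,0,-0.113],
  [1,0,0,15,0,0,0],
  [1,0,0,15,0,0,0],
])

```text
t: 7.45
tcp_pos: [559.0, 217.6, 408.7]
orientation: [179.9, -0.2, -176.2]
contact_force: [-0.8, 0.7, -3.1]
finger_gap: 15.8
```

```bash
python3 plan.py 557 235 403.5 -177 1 40 7.5;python3 - <<'E'
from ov import *
snap('side','3');snap('top','3')
s=state();p=s['tcp_pos']
m=tub(p[0],p[1],93,p[2]-353.5)+chute(549,391,93)
draw('side','3',m,'pics/o6.png',(100,170,350,370),3)
draw('top','3',m,'pics/o7.png',(60,130,260,280),4)
E
```

```text
at [559.  217.6 408.7] [ 179.9   -0.2 -176.2] t 7.45 F [-0.8  0.7 -3.1] gap 15.8 n 1
[[1.0,0.8,17.5,5.2,0.001,-0.003,0.014]]
```

View pics/o6.png

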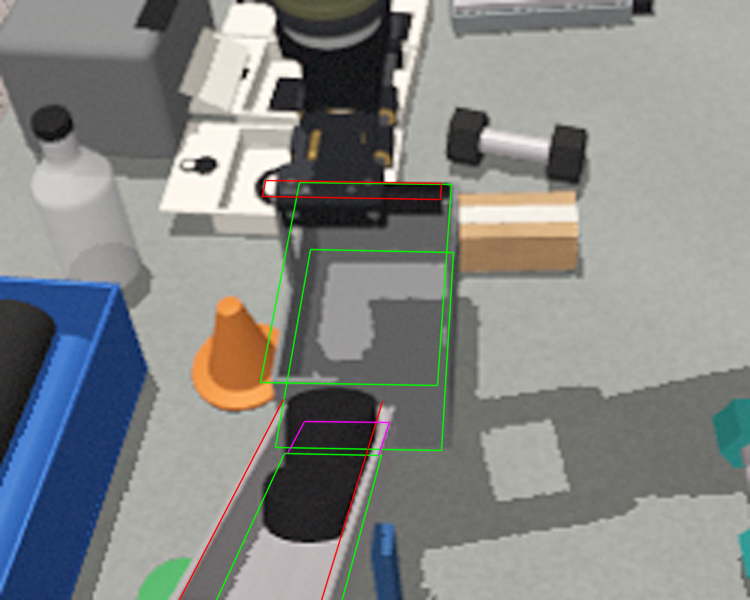

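View pics/o7.png

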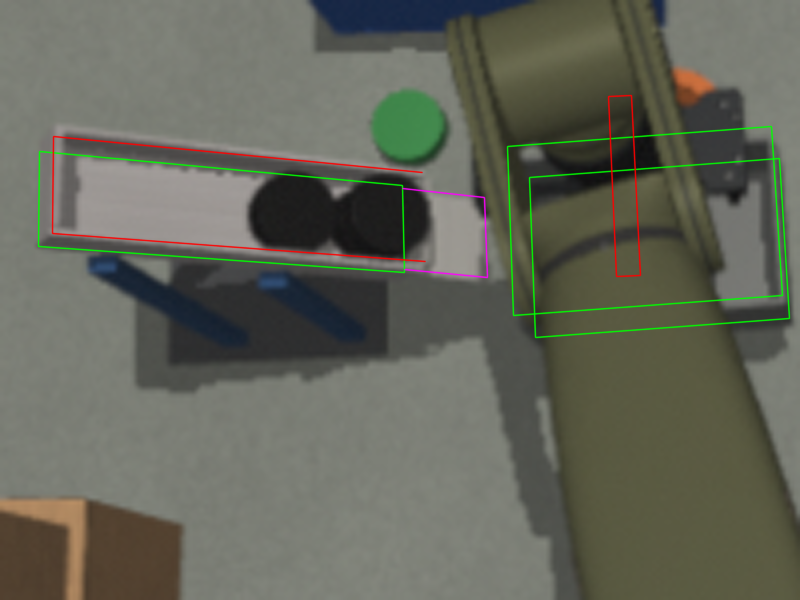

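Request:
play_rows([
  [1,2,13,5,0.002,-0.003,0.03],
  [1,2,12,0,0,0,0],
])

```text
t: 7.75
tcp_pos: [552.2, 241.6, 398.9]
orientation: [-179.8, -0.5, -178.2]
contact_force: [-0.7, 0.3, -2.7]
finger_gap: 15.7
```

```bash
python3 plan.py 551.5 319 403.5 -178 1 20 7.5
```

```text
at [552.2 241.6 398.9] [-179.8   -0.5 -178.2] t 7.75 F [-0.7  0.3 -2.7] gap 15.7 n 4
[[1.0,-0.4,19.4,-1.2,-0.001,-0.002,-0.001],[1.0,-0.5,19.4,-1.2,-0.001,-0.002,-0.001],[1.0,-0.5,19.4,-1.2,-0.001,-0.002,-0.001],[1.0,-0.5,19.4,-1.2,-0.001,-0.002,-0.001]]
```

Request:
play_rows([
  [1,0,16,-3,0,0,0],
  [1,0,18,-1,0,0,0],
  [1,0,18,0,0,0,0],
], newtons=60)

```text
t: 8.05
tcp_pos: [549.8, 296.1, 402.7]
orientation: [-179.6, -0.5, -178.2]
contact_force: [0.1, -4.0, -2.0]
finger_gap: 15.4
```

```bash
python3 plan.py 551.5 319 403.5 -178 1 20 7.5
python3 - <<'E'
from ov import *
snap('side','4');crop('side','4',130,240,290,380,5)
E
```

```text
at [549.8 296.1 402.7] [-179.6   -0.5 -178.2] t 8.05 F [ 0.1 -4.  -2. ] gap 15.4 n 2
[[1.0,-1.2,11.4,-0.5,-0.004,-0.005,-0.002],[1.0,-1.2,11.4,-0.4,-0.004,-0.005,-0.002]]
```

View pics/side4_c130_240.png

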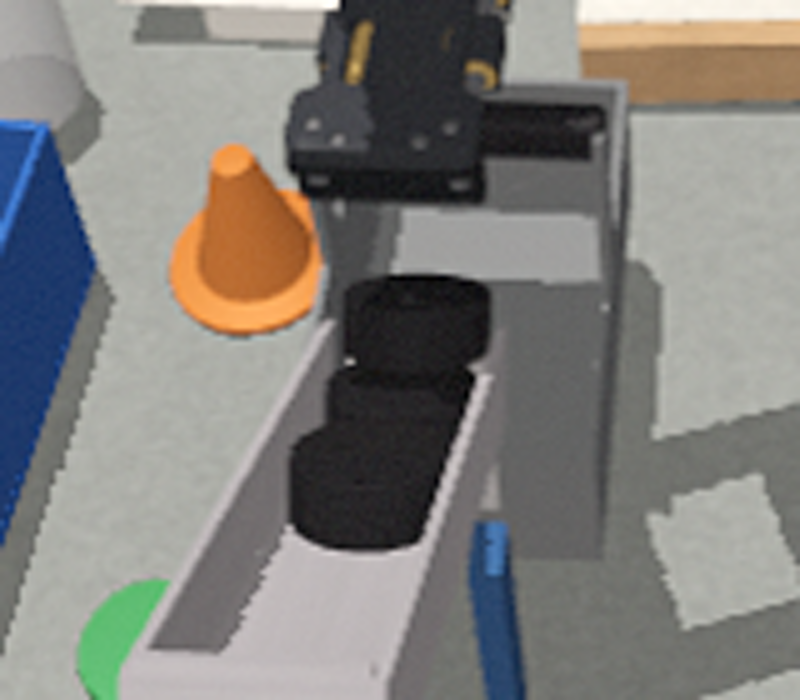

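Request:
play_rows([
  [1,0,13,0,-0.004,-0.005,0],
  [1,0,11,0,0,0,0],
  [1,0,1,0,0,0,0],
  [1,0,0,0,0,0,0],
  [1,0,0,0,0,0,0],
])

```text
t: 8.6
tcp_pos: [548.3, 325.6, 399.8]
orientation: [-179.5, -0.5, -178.0]
contact_force: [0.1, -3.6, -5.6]
finger_gap: 15.5
```

```bash
python3 plan.py 551.5 319 403.5 -178 1 20 7.5
python3 - <<'E'
from ov import *
snap('side','5');crop('side','5',130,240,290,380,5)
E
```

```text
at [548.3 325.6 399.8] [-179.5   -0.5 -178. ] t 8.6 F [ 0.1 -3.6 -5.6] gap 15.5 n 1
[[1.0,-3.0,-6.8,-3.7,-0.009,-0.009,0.0]]
```

View pics/side5_c130_240.png

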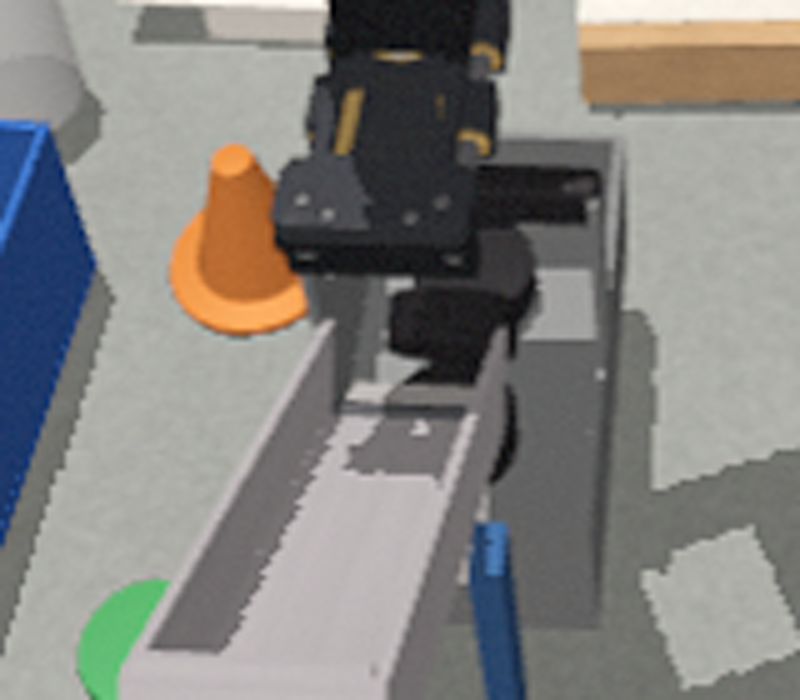

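Request:
play_rows([
  [1,0,0,0,0,0,0],
  [1,0,0,0,0,0,0],
  [1,0,0,0,0,0,0],
])

```text
t: 8.95
tcp_pos: [548.3, 325.0, 399.0]
orientation: [-179.6, -0.6, -178.1]
contact_force: [0.6, -1.3, -7.1]
finger_gap: 15.9
```

```bash
python3 plan.py 555 220 430 -178 1 20 7.5
python3 - <<'E'
from ov import *
snap('side','6');crop('side','6',130,240,290,380,5)
E
```

```text
at [548.3 325.  399. ] [-179.6   -0.6 -178.1] t 8.95 F [ 0.6 -1.3 -7.1] gap 15.9 n 6
[[1.0,-0.5,-17.6,-5.0,-0.001,-0.002,-0.0],[1.0,-0.5,-17.6,-5.1,-0.001,-0.002,-0.0],[1.0,-0.5,-17.5,-5.1,-0.001,-0.002,-0.0],[1.0,-0.5,-17.5,-5.1,-0.001,-0.002,-0.0],[1.0,-0.5,-17.5,-5.1,-0.001,-0.002,-0.0]]
[[1.0,-0.5,-17.5,-5.1,-0.001,-0.002,-0.0]]
```

View pics/side6_c130_240.png

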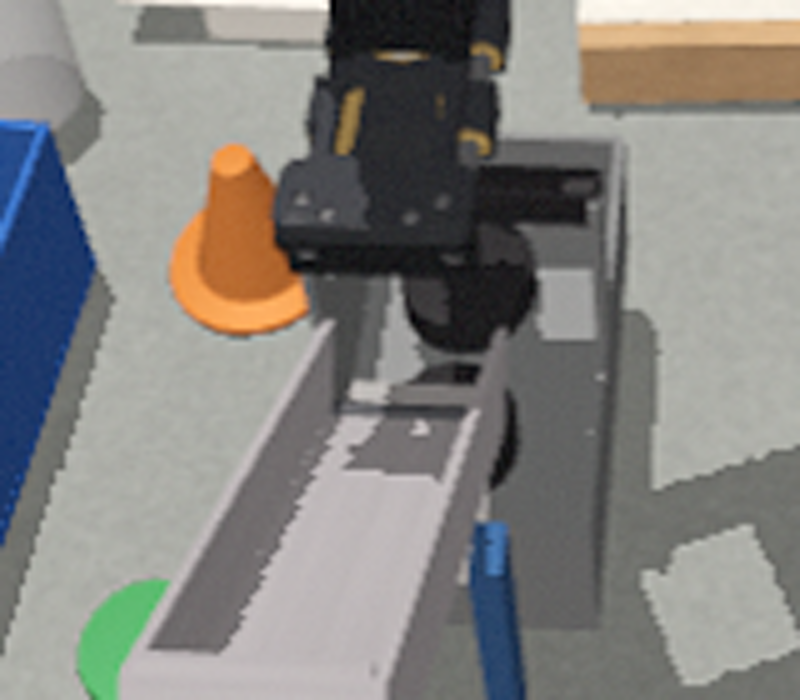

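The chute is empty and the pucks lie in the tub. Back out level.

Request:
play_rows([
  [1,0,-12,0,0,0,0],
  [1,0,-18,0,0,0,0],
  [1,0,-20,0,0,0,0],
  [1,0,-20,0,0,0,0],
  [1,0,-20,0,0,0,0],
])

```text
t: 9.5
tcp_pos: [551.3, 230.6, 401.9]
orientation: [-179.8, -0.3, -177.9]
contact_force: [-0.1, -1.3, -5.0]
finger_gap: 15.6
```

Request:
play_rows([
  [1,0,-20,0,0,0,0],
  [1,0,-10,-10,0,0,0],
  [1,0,0,-20,0,0,0],
  [1,0,0,-20,0,0,0],
  [1,0,0,-10,0,0,0],
])

```text
t: 10.0
tcp_pos: [552.0, 192.8, 467.3]
orientation: [179.9, -0.1, -178.3]
contact_force: [0.1, 0.4, -5.4]
finger_gap: 15.4
```

```bash
python3 plan.py 455 -60 470 99 1 35 7
python3 - <<'E'
from ov import *
snap('side','7');snap('top','7');crop('side','7',100,140,340,390,3)
E
```

```text
at [552.  192.8 467.3] [ 1.799e+02 -1.000e-01 -1.783e+02] t 10.0 F [ 0.1  0.4 -5.4] gap 15.4 n 12
[[1.0,8.7,-20.8,-0.3,0.0,-0.0,0.12],[1.0,6.1,-21.7,-0.3,0.0,-0.0,0.12],[1.0,3.5,-22.3,-0.3,0.0,-0.0,0.12],[1.0,0.8,-22.5,-0.3,0.0,-0.0,0.12],[1.0,-1.9,-22.5,-0.3,0.0,-0.0,0.12]]
[[1.0,-4.6,-22.1,-0.3,0.0,-0.0,0.12],[1.0,-7.2,-21.4,-0.3,0.0,-0.0,0.12],[1.0,-9.7,-20.4,-0.3,0.0,-0.0,0.12],[1.0,-12.1,-19.0,-0.2,0.0,-0.0,0.12],[1.0,-14.3,-17.5,-0.2,0.0,-0.0,0.12]]
[[1.0,-16.3,-15.6,-0.2,0.0,-0.0,0.12],[1.0,-18.0,-13.5,-0.2,0.0,-0.0,0.12]]
```

View pics/side7_c100_140.png

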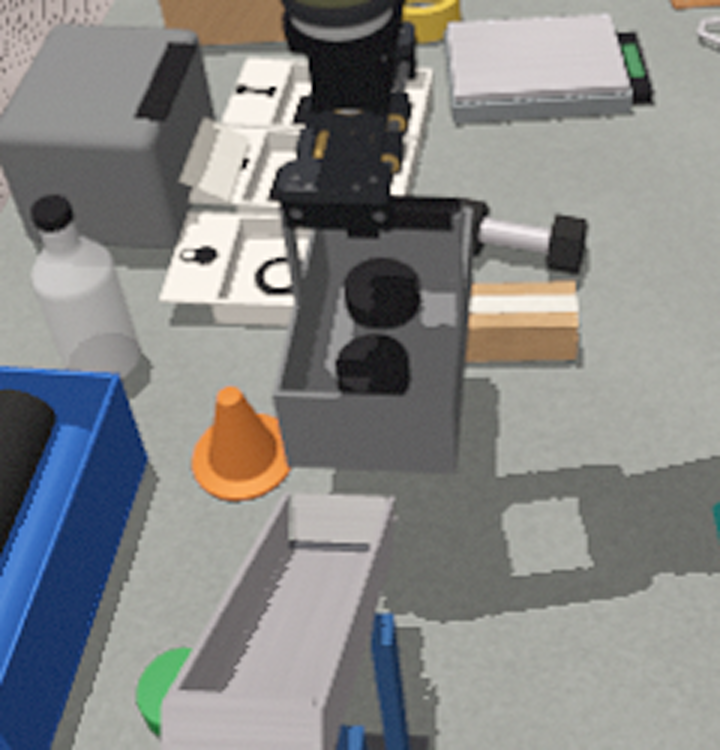

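View pics/top7.png

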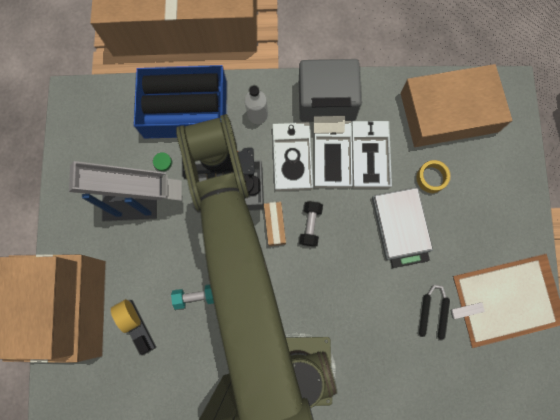

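Run:
```python
from ov import *
def box(x,y,yaw,lx,ly,z,col):
    return [(T(x,y,yaw)([[a*lx/2,b*ly/2,z] for a,b in((-1,-1),(1,-1),(1,1),(-1,1),(-1,-1))]),col)]
m=box(450,-345,9,210,150,40,(0,255,0))+box(450,-345,9,210,150,0,(255,0,0))+box(450,-345,9,198,138,40,(0,0,255))
draw('top','7',m,'pics/o8.png',(365,175,445,275),7)
draw('side','7',m,'pics/o9.png',(235,130,335,190),7)
```

```text
(no output)
```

View pics/o8.png

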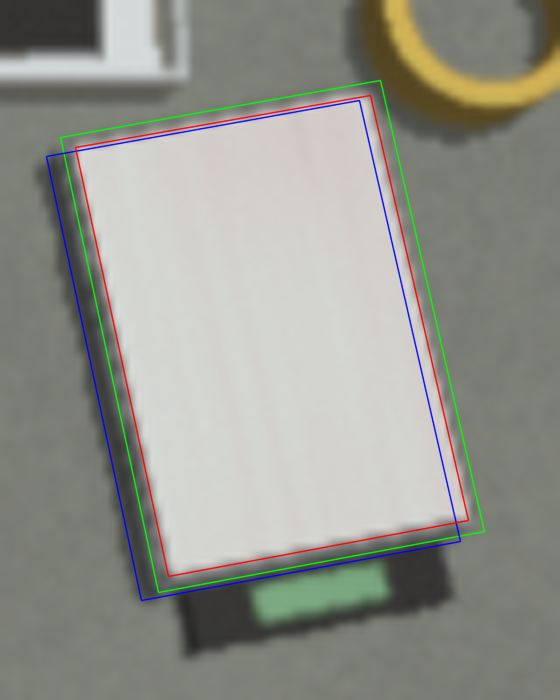

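View pics/o9.png

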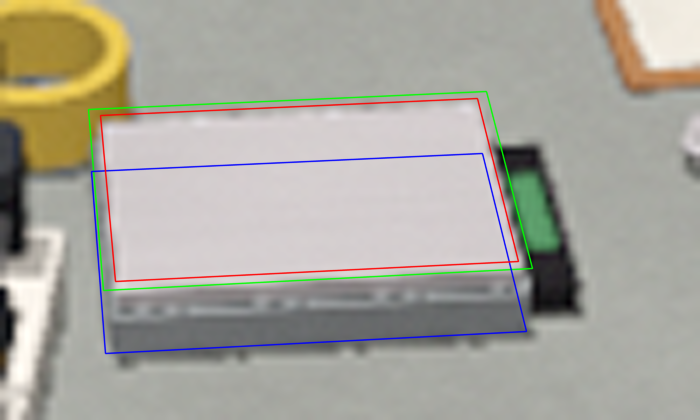

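Request:
play_rows([
  [1,9,-21,0,0,0,0.12],
  [1,6,-22,0,0,0,0.12],
  [1,4,-22,0,0,0,0.12],
  [1,1,-23,0,0,0,0.12],
  [1,-2,-23,0,0,0,0.12],
])

```text
t: 10.6
tcp_pos: [508.3, 86.6, 463.1]
orientation: [179.9, -0.4, 146.4]
contact_force: [0.2, -0.2, -4.2]
finger_gap: 15.8
```

Request:
play_rows([
  [1,-5,-22,0,0,0,0.12],
  [1,-7,-21,0,0,0,0.12],
  [1,-10,-20,0,0,0,0.12],
  [1,-12,-19,0,0,0,0.12],
  [1,-14,-18,0,0,0,0.12],
])

```text
t: 11.1
tcp_pos: [462.5, -20.4, 457.5]
orientation: [-179.6, -0.6, 110.7]
contact_force: [0.6, -0.3, -5.6]
finger_gap: 15.9
```

```bash
python3 plan.py 449.5 -344.5 450 99 1 30 7
```

```text
at [462.5 -20.4 457.5] [-179.6   -0.6  110.7] t 11.1 F [ 0.6 -0.3 -5.6] gap 15.9 n 11
[[1.0,-27.2,-11.5,0.5,-0.001,-0.001,0.019],[1.0,-27.4,-11.0,0.5,-0.001,-0.001,0.019],[1.0,-27.6,-10.5,0.5,-0.001,-0.001,0.019],[1.0,-27.7,-10.0,0.5,-0.001,-0.001,0.019],[1.0,-27.9,-9.5,0.5,-0.001,-0.001,0.019]]
[[1.0,-28.1,-9.0,0.6,-0.001,-0.001,0.019],[1.0,-28.3,-8.4,0.6,-0.001,-0.001,0.019],[1.0,-28.4,-7.9,0.6,-0.001,-0.001,0.019],[1.0,-28.6,-7.4,0.6,-0.001,-0.001,0.019],[1.0,-28.7,-6.8,0.6,-0.001,-0.001,0.019]]
[[1.0,-28.8,-6.3,0.7,-0.001,-0.001,0.019]]
```

Request:
play_rows([
  [1,-27,-12,0,0,0,0.019],
  [1,-27,-11,0,0,0,0.019],
  [1,-28,-10,0,0,0,0.019],
  [1,-28,-10,0,0,0,0.019],
  [1,-28,-9,0,0,0,0.019],
])

```text
t: 11.6
tcp_pos: [454.0, -171.2, 451.8]
orientation: [-179.5, -0.8, 105.2]
contact_force: [1.0, -0.6, -5.1]
finger_gap: 15.8
```

Request:
play_rows([
  [1,-28,-9,0,0,0,0.019],
  [1,-28,-8,0,0,0,0.019],
  [1,-28,-8,0,0,0,0.019],
  [1,-28,-7,0,0,0,0.019],
  [1,-20,-5,0,0,0,0.01],
])

```text
t: 12.1
tcp_pos: [446.2, -313.7, 445.0]
orientation: [-179.4, -1.0, 100.1]
contact_force: [0.1, 0.4, -4.7]
finger_gap: 15.4
```

```bash
python3 plan.py 449.5 -344.5 420 99 1 30 7
```

```text
at [ 446.2 -313.7  445. ] [-179.4   -1.   100.1] t 12.1 F [ 0.1  0.4 -4.7] gap 15.4 n 2
[[1.0,-15.7,-0.9,12.3,-0.006,-0.009,0.009],[1.0,-15.6,-0.8,12.4,-0.006,-0.009,0.009]]
```

Request:
play_rows([
  [1,-16,-1,8,-0.006,-0.009,0.009],
  [1,-13,-1,12,-0.006,-0.009,0.009],
  [1,0,0,0,0,0,0],
  [1,0,0,0,0,0,0],
])

```text
t: 12.5
tcp_pos: [448.7, -345.2, 419.5]
orientation: [-180.0, -0.1, 98.8]
contact_force: [0.6, -0.2, -4.8]
finger_gap: 15.6
```

```bash
python3 plan.py 449.5 -344.5 400 99 1 30 7
python3 - <<'E'
from ov import *
snap('side','8');s=state();p=s['tcp_pos']
draw('side','8',tub(p[0],p[1],9,p[2]-353.5),'pics/o10.png',(220,80,370,200),5)
snap('top','8');crop('top','8',350,170,470,280,5)
E
```

```text
at [ 448.7 -345.2  419.5] [-1.80e+02 -1.00e-01  9.88e+01] t 12.5 F [ 0.6 -0.2 -4.8] gap 15.6 n 1
[[1.0,0.5,0.9,19.5,-0.0,-0.002,-0.003]]
```

View pics/o10.png

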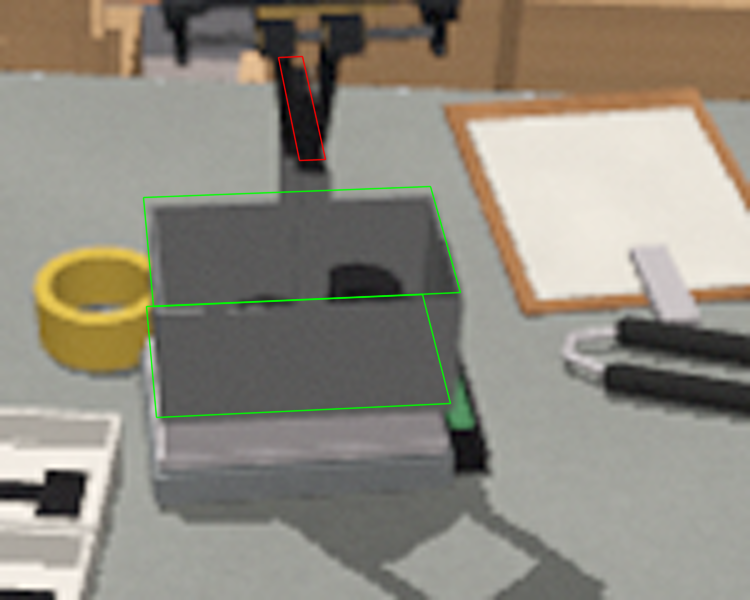

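View pics/top8_c350_170.png

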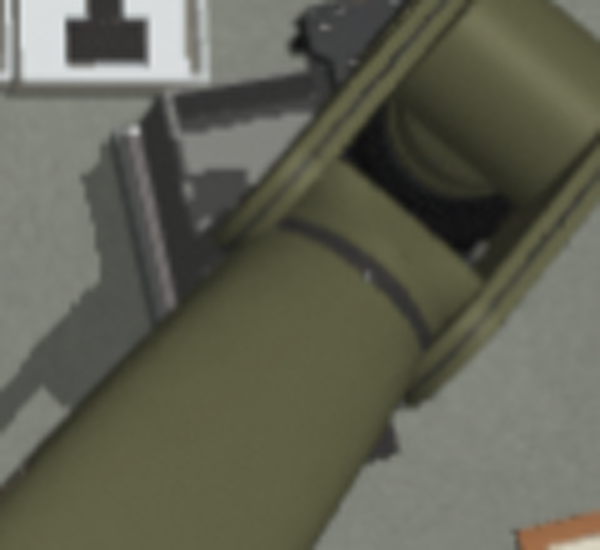

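Request:
play_rows([
  [1,0,1,10,0,0,0],
  [1,0,0,10,0,0,0],
  [1,0,0,3,0,0,0],
  [1,0,0,0,0,0,0],
])

```text
t: 13.0
tcp_pos: [450.3, -342.6, 395.8]
orientation: [179.9, -0.1, 99.0]
contact_force: [-0.7, -0.7, -5.4]
finger_gap: 15.7
```

Request:
play_rows([
  [1,0,0,3,0,0,0],
  [1,0,0,0,0,0,0],
])

```text
t: 13.2
tcp_pos: [450.7, -342.8, 394.9]
orientation: [179.8, 0.1, 99.1]
contact_force: [0.5, -0.6, -5.6]
finger_gap: 15.7
```

Request:
play_rows([
  [1,-2,-1,2,0,0,0],
  [1,0,0,2,0,0,0],
  [1,0,0,1,0,0,0],
  [1,0,0,0,0,0,0],
])

```text
t: 13.6
tcp_pos: [450.5, -345.1, 394.3]
orientation: [179.7, 0.1, 99.0]
contact_force: [-0.6, 1.0, -1.0]
finger_gap: 15.9
```

Contact: the load has come off (Fz −5.5 → −1). Release.

Request:
play_rows([
  [1,0,0,1,0,0,0],
  [-1,0,0,0,0,0,0],
  [-1,0,0,0,0,0,0],
  [-1,0,0,0,0,0,0],
  [-1,0,0,0,0,0,0],
])

```text
t: 14.1
tcp_pos: [450.8, -346.0, 394.1]
orientation: [179.5, 0.5, 99.0]
contact_force: [0.1, 0.4, -0.2]
finger_gap: 42.2
```

Request:
play_rows([
  [-1,0,0,0,0,0,0],
  [-1,0,0,0,0,0,0],
  [-1,0,0,-20,0,0,0],
  [-1,0,0,-35,0,0,0],
  [-1,0,0,-35,0,0,0],
])

```text
t: 14.6
tcp_pos: [449.4, -345.0, 478.1]
orientation: [-180.0, -0.2, 99.0]
contact_force: [-0.9, 0.2, 0.0]
finger_gap: 82.5
```

```bash
python3 plan.py 456 -54 430 0 -1 45 8
python3 - <<'E'
from ov import *
snap('side','9')
draw('side','9',tub(450,-345,9,40),'pics/o11.png',(180,80,370,250),4)
E
```

```text
at [ 449.4 -345.   478.1] [-180.    -0.2   99. ] t 14.6 F [-0.9  0.2  0. ] gap 82.5 n 13
[[-1.0,22.0,4.0,3.8,-0.0,-0.0,0.133],[-1.0,22.4,1.1,3.8,-0.0,-0.0,0.133],[-1.0,22.3,-1.9,3.8,-0.0,-0.0,0.133],[-1.0,21.9,-4.9,3.8,-0.0,-0.0,0.133],[-1.0,21.0,-7.7,3.7,-0.0,-0.0,0.133]]
[[-1.0,19.8,-10.4,3.7,-0.0,-0.0,0.133],[-1.0,18.3,-13.0,3.7,-0.0,-0.0,0.133],[-1.0,16.4,-15.3,3.7,-0.0,-0.0,0.133],[-1.0,14.2,-17.3,3.7,-0.0,-0.0,0.133],[-1.0,11.8,-19.0,3.7,-0.0,-0.0,0.133]]
[[-1.0,9.2,-20.4,3.7,-0.0,-0.0,0.133],[-1.0,6.4,-21.5,3.7,-0.0,-0.0,0.133],[-1.0,3.5,-22.1,3.7,-0.0,-0.0,0.133]]
```

View pics/o11.png

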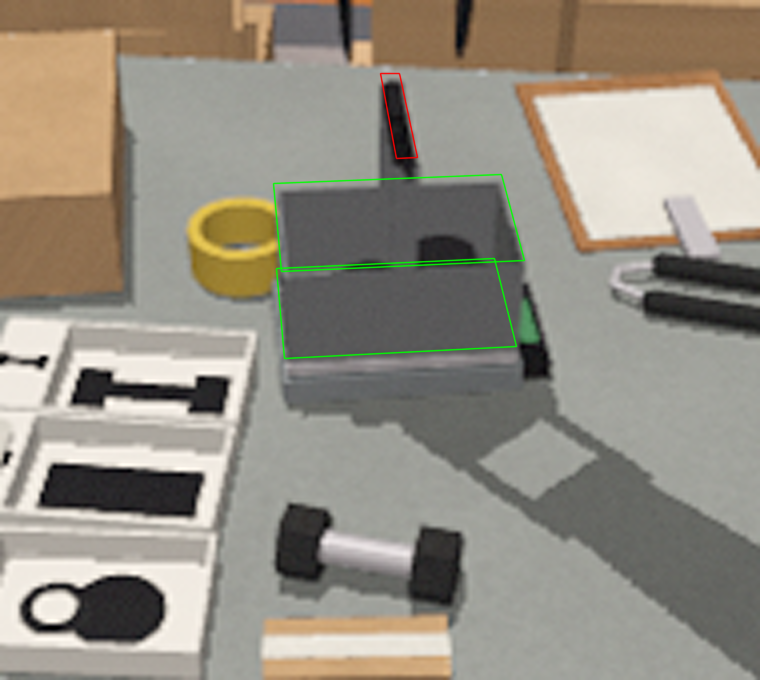

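```bash
python3 plan.py 456 -54 440 171.5 -1 45 8
```

```text
at [ 449.8 -345.4  485.9] [179.6   0.3  99. ] t 14.65 F [ 0.8 -0.   3.5] gap 86.1 n 10
[[-1.0,28.7,5.2,4.5,0.0,0.001,-0.126],[-1.0,27.8,8.7,4.5,0.0,0.001,-0.126],[-1.0,26.5,12.2,4.5,0.0,0.001,-0.126],[-1.0,24.7,15.4,4.5,0.0,0.001,-0.126],[-1.0,22.6,18.4,4.5,0.0,0.001,-0.126]]
[[-1.0,20.1,21.1,4.6,0.0,0.001,-0.126],[-1.0,17.3,23.5,4.6,0.0,0.001,-0.126],[-1.0,14.2,25.5,4.6,0.0,0.001,-0.126],[-1.0,10.8,27.1,4.6,0.0,0.001,-0.126],[-1.0,7.3,28.2,4.6,0.0,0.001,-0.126]]
```

Request:
play_rows([
  [-1,29,5,0,0,0,-0.126],
  [-1,28,9,0,0,0,-0.126],
  [-1,26,12,0,0,0,-0.126],
  [-1,25,15,0,0,0,-0.126],
  [-1,23,18,0,0,0,-0.126],
])

```text
t: 15.15
tcp_pos: [450.8, -198.4, 488.7]
orientation: [179.9, 1.0, 136.2]
contact_force: [0.3, -0.6, 0.5]
finger_gap: 95.2
```

Request:
play_rows([
  [-1,20,21,8,0,0,-0.126],
  [-1,17,24,8,0,0,-0.126],
  [-1,14,26,8,0,0,-0.126],
  [-1,11,27,8,0,0,-0.126],
  [-1,7,28,8,0,0,-0.126],
])

```text
t: 15.65
tcp_pos: [450.8, -47.2, 447.4]
orientation: [-179.3, 1.3, 173.8]
contact_force: [-0.0, 0.8, -0.1]
finger_gap: 94.8
```

```bash
python3 plan.py 456 -54 300 171.5 -0.4 45 8
python3 - <<'E'
from ov import *
snap('side','10');snap('top','10')
draw('side','10',[],'pics/o12.png',(160,120,340,270),4)
E
```

```text
at [450.8 -47.2 447.4] [-179.3    1.3  173.8] t 15.65 F [-0.   0.8 -0.1] gap 94.8 n 4
[[-0.4,-0.7,-1.1,36.9,-0.003,0.006,0.01],[-0.4,-0.9,-1.2,36.9,-0.003,0.006,0.01],[-0.4,-1.1,-1.3,36.9,-0.003,0.006,0.01],[-0.4,-1.3,-1.4,36.9,-0.003,0.006,0.01]]
```

View pics/o12.png

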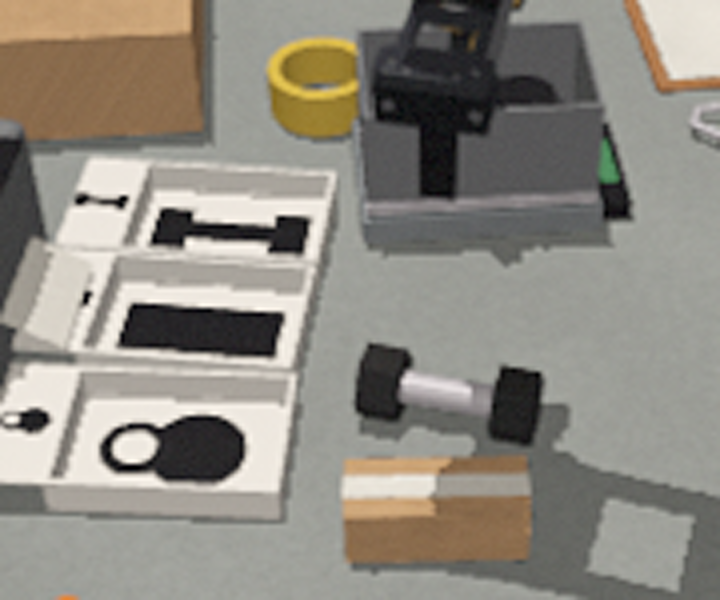

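View pics/top10.png

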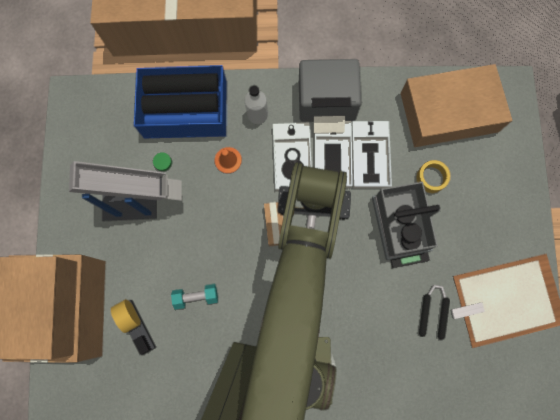

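Request:
play_rows([
  [-0.4,-1,-1,35,-0.003,0.006,0.01],
  [-0.4,-1,0,35,-0.003,0.006,0.01],
  [-0.4,-1,0,35,-0.003,0.006,0.01],
  [-0.4,-1,0,35,-0.003,0.006,0.01],
  [-0.4,0,0,30,0,0,0],
])

```text
t: 16.25
tcp_pos: [459.6, -51.1, 279.7]
orientation: [-179.9, 0.9, 171.0]
contact_force: [1.3, -0.5, 0.1]
finger_gap: 67.4
```

```bash
python3 plan.py 456 -54 197 171.5 -0.4 30 8
python3 - <<'E'
from ov import *
snap('side','11')
draw('side','11',[],'pics/o13.png',(220,120,340,270),5)
E
```

```text
at [459.6 -51.1 279.7] [-179.9    0.9  171. ] t 16.25 F [ 1.3 -0.5  0.1] gap 67.4 n 3
[[-0.4,1.5,-1.1,27.5,-0.0,0.005,-0.003],[-0.4,1.3,-1.1,27.5,-0.0,0.005,-0.003],[-0.4,1.2,-1.1,27.5,-0.0,0.005,-0.003]]
```

View pics/o13.png

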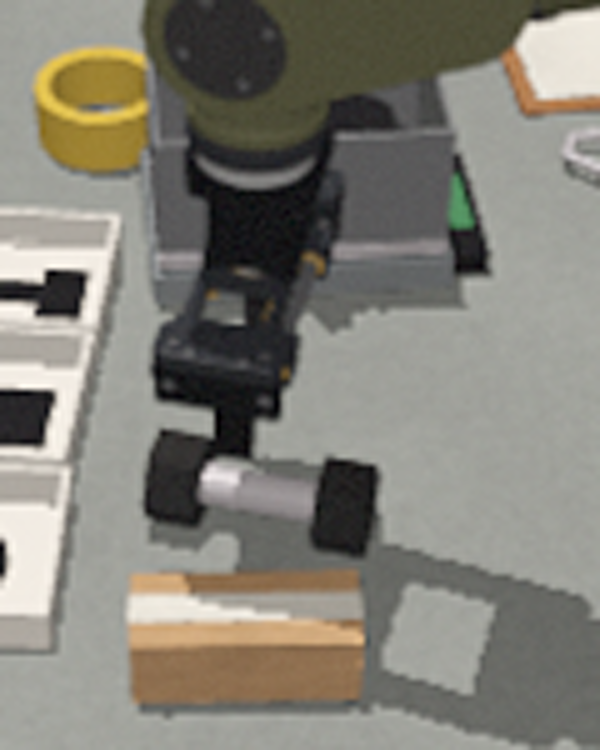

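Run:
```python
from ov import *
print(proj('side',[[456,-54,26],[454,-54,26],[456,-50,26]]), onplane('side',[(271.7,217.5)],30))
```

```text
[[270.57406006 217.25695902]
 [271.22800051 217.29252082]
 [270.48526211 218.1908967 ]] [[452.28959091 -49.29513181  30.        ]]
```

Request:
play_rows([
  [-0.4,2,-1,27,0,0.005,-0.003],
  [-0.4,2,-1,27,0,0.005,-0.003],
  [-0.4,1,0,22,0,0.005,0],
  [-0.4,0,0,3,0,0,0],
])

```text
t: 16.7
tcp_pos: [453.7, -54.9, 195.2]
orientation: [-179.9, -0.4, 171.0]
contact_force: [0.1, -0.1, 1.2]
finger_gap: 66.6
```

Request:
play_rows([
  [1,0,-1,-2,0,0,0],
  [1,0,0,0,0,0,0],
  [1,0,0,0,0,0,0],
  [1,0,0,0,0,0,0],
  [1,0,0,0,0,0,0],
], newtons=40)

```text
t: 17.2
tcp_pos: [456.5, -57.4, 203.4]
orientation: [-179.9, 0.1, 170.8]
contact_force: [-0.5, 3.4, -0.4]
finger_gap: 31.9
```

Request:
play_rows([
  [1,0,0,0,0,0,0],
  [1,0,0,0,0,0,0],
  [1,0,0,0,0,0,0],
])

```text
t: 17.5
tcp_pos: [456.6, -57.0, 203.9]
orientation: [-179.9, 0.2, 170.8]
contact_force: [0.4, -0.6, -0.7]
finger_gap: 24.3
```

Request:
play_rows([
  [1,0,0,-10,0,0,0],
  [1,0,0,-25,0,0,0],
  [1,0,0,-25,0,0,0],
  [1,0,0,-20,0,0,0],
])

```text
t: 17.9
tcp_pos: [452.2, -56.1, 279.0]
orientation: [-179.9, -1.0, 170.9]
contact_force: [-0.5, 0.1, -6.4]
finger_gap: 24.0
```

```bash
python3 plan.py 655 -257 295 179 1 45 8
python3 - <<'E'
from ov import *
snap('side','12');snap('top','12')
draw('side','12',[],'pics/o14.png',(160,120,340,270),4)
def box(x,y,yaw,lx,ly,z,col):
    return [(T(x,y,yaw)([[a*lx/2,b*ly/2,z] for a,b in((-1,-1),(1,-1),(1,1),(-1,1),(-1,-1))]),col)]
draw('top','12',box(656,-257,-0.5,170,120,30,(0,255,0))+box(656,-257,-.5,136,52,4,(0,0,255))+box(658,-128,-0.5,170,120,30,(0,255,0))+box(658,-128,-.5,130,55,4,(0,0,255)),'pics/o15.png',(305,110,405,200),7)
E
```

```text
at [452.2 -56.1 279. ] [-179.9   -1.   170.9] t 17.9 F [-0.5  0.1 -6.4] gap 24.0 n 7
[[1.0,-33.1,-23.7,-2.8,-0.0,-0.002,-0.02],[1.0,-32.6,-24.4,-2.7,-0.0,-0.002,-0.02],[1.0,-32.1,-25.1,-2.6,-0.0,-0.002,-0.02],[1.0,-31.6,-25.7,-2.6,-0.0,-0.002,-0.02],[1.0,-31.1,-26.3,-2.5,-0.0,-0.002,-0.02]]
[[1.0,-30.6,-27.0,-2.4,-0.0,-0.002,-0.02],[1.0,-30.0,-27.6,-2.3,-0.0,-0.002,-0.02]]
```

View pics/o14.png

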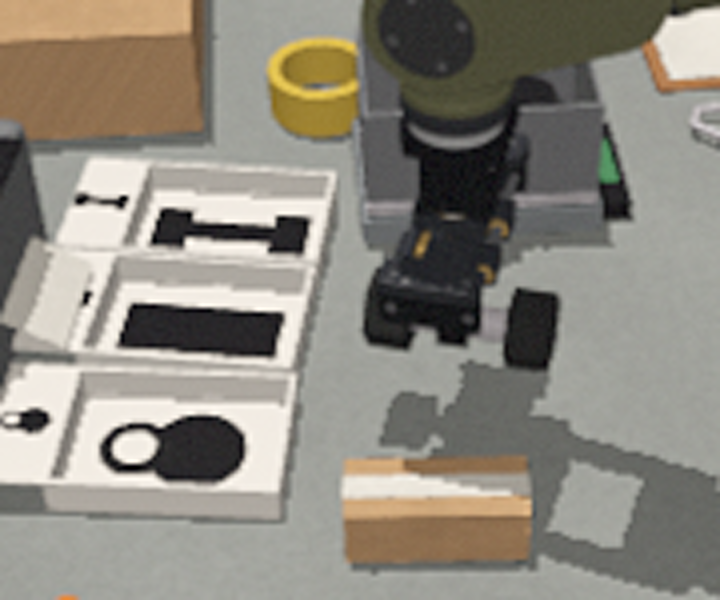

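View pics/o15.png

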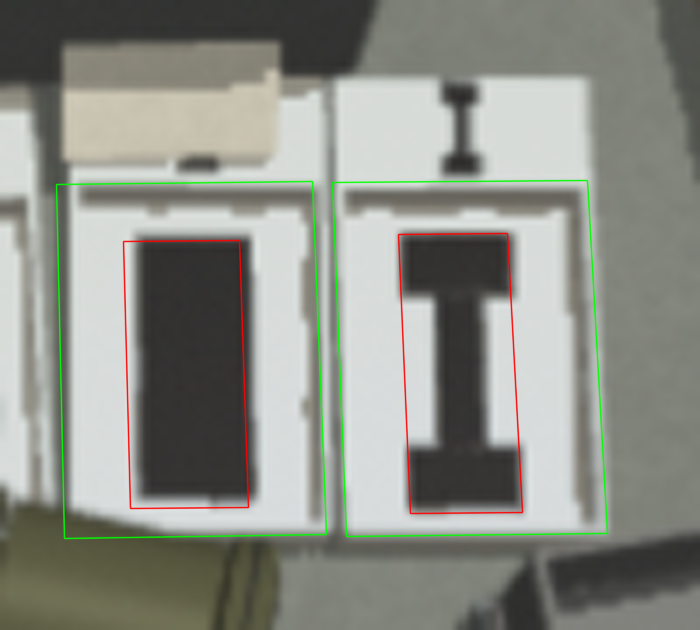

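Request:
play_rows([
  [1,-33,-24,-6,0,0,-0.02],
  [1,-33,-24,-6,0,0,-0.02],
  [1,-32,-25,-4,0,0,-0.02],
  [1,-32,-26,-4,0,0,-0.02],
  [1,-31,-26,-4,0,0,-0.02],
])

```text
t: 18.5
tcp_pos: [596.7, -199.6, 290.7]
orientation: [179.7, -1.7, 177.1]
contact_force: [0.5, -0.5, -4.8]
finger_gap: 23.9
```

```bash
python3 plan.py 657 -257 270 179.5 1 45 8
```

```text
at [ 596.7 -199.6  290.7] [179.7  -1.7 177.1] t 18.5 F [ 0.5 -0.5 -4.8] gap 23.9 n 2
[[1.0,-31.8,-27.2,9.3,0.003,-0.014,-0.021],[1.0,-31.1,-27.8,9.8,0.003,-0.014,-0.021]]
```

Request:
play_rows([
  [1,-32,-27,0,0.003,-0.014,-0.021],
  [1,-24,-25,5,0.003,-0.014,-0.021],
  [1,0,0,5,0,0,0],
  [1,0,0,0,0,0,0],
])

```text
t: 18.9
tcp_pos: [652.8, -259.7, 268.1]
orientation: [179.8, -0.6, 179.4]
contact_force: [-0.3, 0.2, -6.9]
finger_gap: 24.0
```

```bash
python3 plan.py 657 -257 230 179.5 1 45 8;python3 - <<'E'
from ov import *
snap('side','13');crop('side','13',140,110,300,260,5)
E
```

```text
at [ 652.8 -259.7  268.1] [179.8  -0.6 179.4] t 18.9 F [-0.3  0.2 -6.9] gap 24.0 n 1
[[1.0,-4.6,2.6,38.0,0.003,-0.01,-0.001]]
```

View pics/side13_c140_110.png

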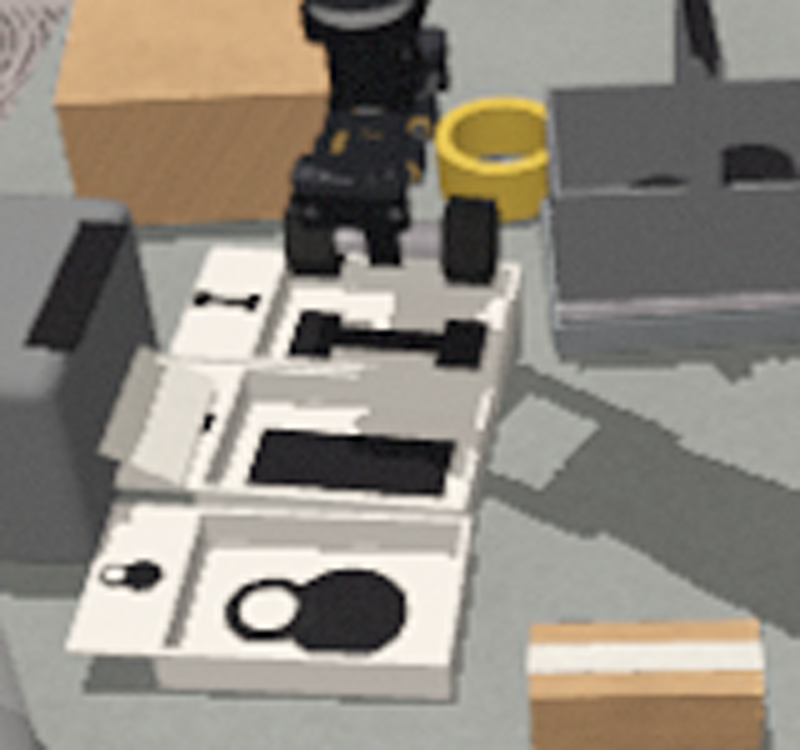

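Request:
play_rows([
  [1,-5,2,15,0.003,-0.008,0],
  [1,0,1,20,0,0,0],
  [1,0,0,15,0,0,0],
  [1,0,0,3,0,0,0],
  [1,0,0,0,0,0,0],
])

```text
t: 19.45
tcp_pos: [654.6, -253.0, 211.2]
orientation: [179.9, -0.4, 179.6]
contact_force: [0.3, 0.1, -5.7]
finger_gap: 24.3
```

```bash
python3 plan.py 657 -257 208 179.5 1 45 8
```

```text
at [ 654.6 -253.   211.2] [179.9  -0.4 179.6] t 19.45 F [ 0.3  0.1 -5.7] gap 24.3 n 1
[[1.0,-2.4,-4.0,3.2,0.001,-0.007,0.001]]
```

Request:
play_rows([
  [1,-2,-4,1,0,-0.005,0],
  [1,0,0,2,0,0,0],
  [1,0,0,1,0,0,0],
  [1,0,0,0,0,0,0],
])

```text
t: 19.85
tcp_pos: [657.4, -257.6, 210.1]
orientation: [-180.0, 0.1, 179.6]
contact_force: [-0.2, 0.3, -5.5]
finger_gap: 24.7
```

Request:
play_rows([
  [1,0,0,2,0,0,0],
  [1,0,0,1,0,0,0],
  [1,0,0,1,0,0,0],
])

```text
t: 20.15
tcp_pos: [658.0, -258.0, 207.9]
orientation: [-179.9, 0.2, 179.6]
contact_force: [-2.6, 1.6, 1.8]
finger_gap: 24.4
```

Request:
play_rows([
  [-0.1,0,0,0,0,0,0],
  [-0.1,0,0,0,0,0,0],
  [-0.1,0,0,0,0,0,0],
  [-0.1,0,0,0,0,0,0],
  [-0.1,0,0,0,0,0,0],
])

```text
t: 20.65
tcp_pos: [660.5, -259.1, 213.8]
orientation: [-179.6, 0.8, 179.6]
contact_force: [0.4, -0.3, -0.0]
finger_gap: 51.5
```

Request:
play_rows([
  [-0.1,0,0,-15,0,0,0],
  [-0.1,0,0,-30,0,0,0],
  [-0.1,0,0,-40,0,0,0],
  [-0.1,0,0,-40,0,0,0],
])

```text
t: 21.05
tcp_pos: [657.1, -257.6, 336.6]
orientation: [-180.0, 0.1, 179.6]
contact_force: [0.6, 0.2, -0.1]
finger_gap: 52.3
```

```bash
python3 plan.py 455 58 320 -175 -0.5 45 8
python3 - <<'E'
from ov import *
snap('side','14');crop('side','14',140,110,300,260,5);snap('top','14')
E
```

```text
at [ 657.1 -257.6  336.6] [-1.800e+02  1.000e-01  1.796e+02] t 21.05 F [ 0.6  0.2 -0.1] gap 52.3 n 9
[[-0.5,22.7,34.9,1.8,-0.0,0.0,-0.011],[-0.5,22.4,35.1,1.8,-0.0,0.0,-0.011],[-0.5,22.0,35.4,1.8,-0.0,0.0,-0.011],[-0.5,21.6,35.6,1.8,-0.0,0.0,-0.011],[-0.5,21.2,35.8,1.8,-0.0,0.0,-0.011]]
[[-0.5,20.8,36.0,1.8,-0.0,0.0,-0.011],[-0.5,20.5,36.3,1.8,-0.0,0.0,-0.011],[-0.5,20.1,36.5,1.8,-0.0,0.0,-0.011],[-0.5,19.7,36.7,1.8,-0.0,0.0,-0.011]]
```

View pics/side14_c140_110.png

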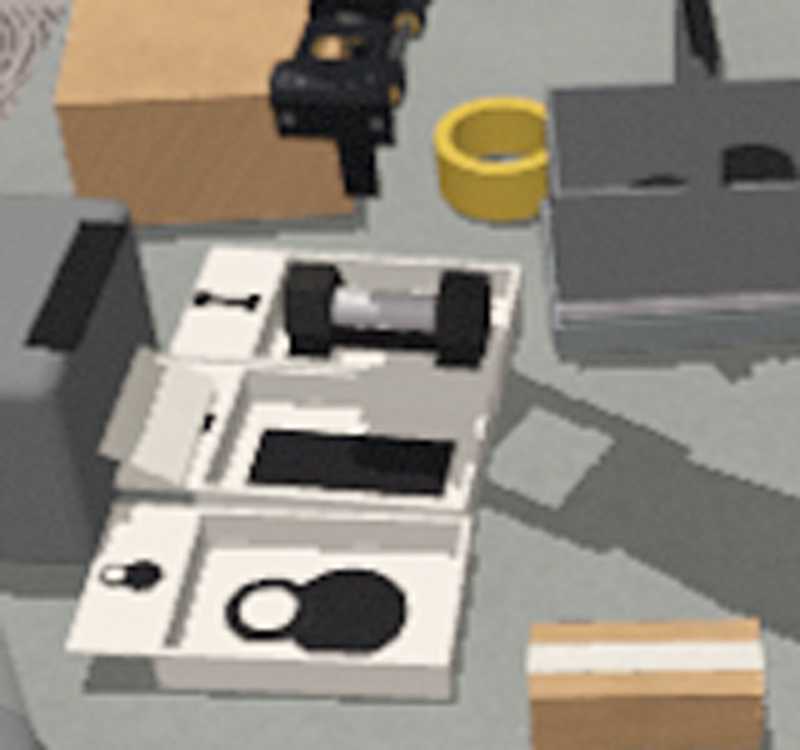

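Run:
```python
from ov import *
def box(x,y,yaw,lx,ly,z,col):
    return [(T(x,y,yaw)([[a*lx/2,b*ly/2,z] for a,b in((-1,-1),(1,-1),(1,1),(-1,1),(-1,-1))]),col)]
b=box(455,60,5.3,130,55,50,(0,255,0))+box(455,60,5.3,130,55,0,(255,0,0))
draw('top','14',b,'pics/o16.png',(240,180,340,260),7)
draw('side','14',b,'pics/o17.png',(220,210,320,280),7)
```

```text
(no output)
```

View pics/o16.png

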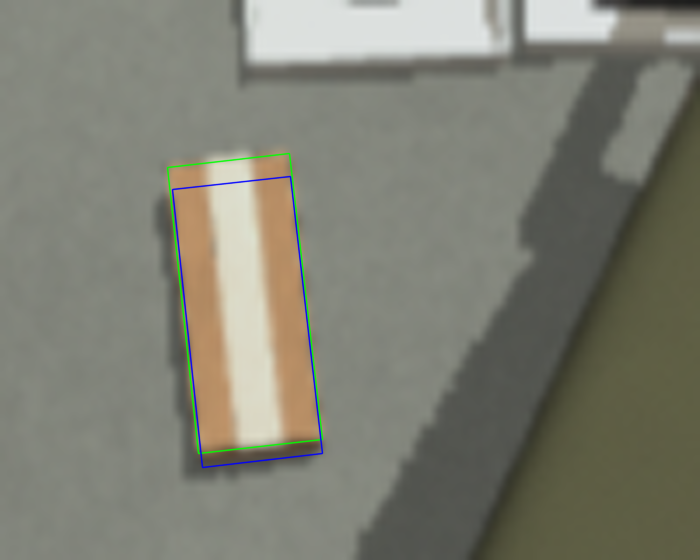

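View pics/o17.png

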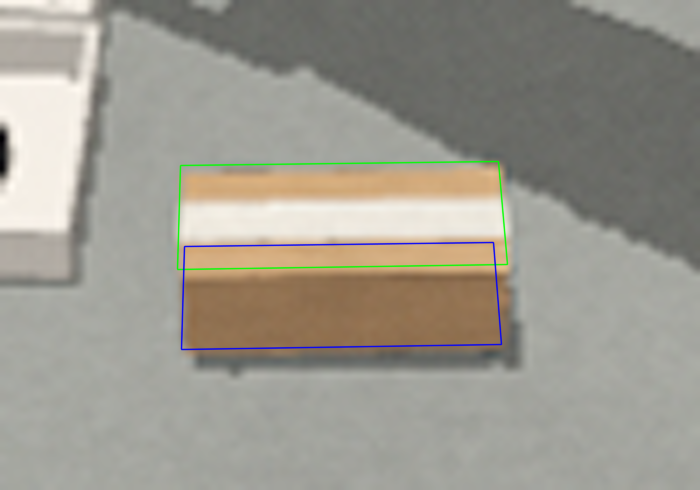

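```bash
python3 plan.py 454.5 61 300 -174.6 -0.7 45 8
```

```text
at [ 659.  -258.5  345. ] [-179.6    0.9  179.6] t 21.15 F [0.2 0.8 1.7] gap 52.1 n 9
[[-0.7,23.1,35.4,4.4,-0.001,0.002,-0.011],[-0.7,22.7,35.6,4.5,-0.001,0.002,-0.011],[-0.7,22.2,35.9,4.5,-0.001,0.002,-0.011],[-0.7,21.8,36.1,4.6,-0.001,0.002,-0.011],[-0.7,21.4,36.4,4.7,-0.001,0.002,-0.011]]
[[-0.7,21.0,36.6,4.7,-0.001,0.002,-0.011],[-0.7,20.6,36.8,4.8,-0.001,0.002,-0.011],[-0.7,20.1,37.0,4.9,-0.001,0.002,-0.011],[-0.7,19.7,37.3,4.9,-0.001,0.002,-0.011]]
```

Request:
play_rows([
  [-0.7,23,35,2,0,0.002,-0.011],
  [-0.7,23,35,2,0,0.002,-0.011],
  [-0.7,22,36,2,0,0.002,-0.011],
  [-0.7,22,36,2,0,0.002,-0.011],
  [-0.7,21,36,2,0,0.002,-0.011],
])

```text
t: 21.65
tcp_pos: [544.1, -81.2, 337.4]
orientation: [-179.3, 0.9, -177.5]
contact_force: [1.0, -0.2, 0.3]
finger_gap: 80.1
```

Request:
play_rows([
  [-0.7,21,37,2,0,0,-0.011],
  [-0.7,21,37,2,0,0,-0.011],
  [-0.7,20,37,2,0,0,-0.011],
  [-0.7,20,37,2,0,0,-0.011],
])

```text
t: 22.05
tcp_pos: [448.8, 66.3, 328.2]
orientation: [-179.2, 1.1, -175.0]
contact_force: [-0.1, 0.3, 0.4]
finger_gap: 80.7
```

```bash
python3 plan.py 454.5 61 199 -174.6 -0.7 35 8;python3 - <<'E'
from ov import *
snap('side','15');crop('side','15',220,150,340,280,5)
E
```

```text
at [448.8  66.3 328.2] [-179.2    1.1 -175. ] t 22.05 F [-0.1  0.3  0.4] gap 80.7 n 4
[[-0.7,-0.7,-1.0,32.3,-0.003,0.005,-0.002],[-0.7,-0.8,-1.1,32.3,-0.003,0.005,-0.002],[-0.7,-1.0,-1.2,32.3,-0.003,0.005,-0.002],[-0.7,-1.1,-1.4,32.3,-0.003,0.005,-0.002]]
```

View pics/side15_c220_150.png

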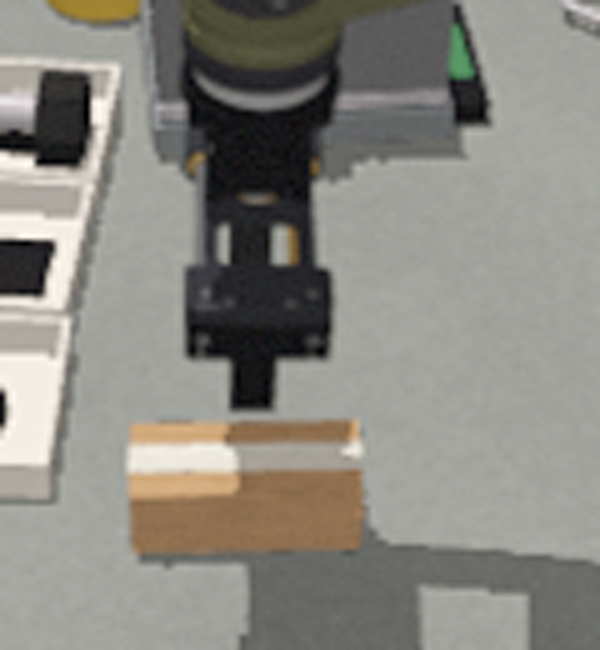

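Request:
play_rows([
  [-0.7,-1,-3,30,-0.003,0.005,0],
  [-0.7,-1,-2,30,-0.003,0.005,0],
  [-0.7,-1,0,20,-0.003,0.005,0],
  [-0.7,0,0,0,0,0,0],
])

```text
t: 22.5
tcp_pos: [449.2, 67.6, 248.9]
orientation: [-180.0, 0.5, -174.4]
contact_force: [-0.9, 0.5, -0.1]
finger_gap: 80.7
```

```bash
python3 plan.py 454.5 61 199 -174.6 -0.7 35 8
```

```text
at [449.2  67.6 248.9] [-180.     0.5 -174.4] t 22.5 F [-0.9  0.5 -0.1] gap 80.7 n 2
[[-0.7,-2.1,-3.5,25.0,-0.0,0.004,0.001],[-0.7,-2.2,-3.5,25.0,-0.0,0.004,0.001]]
```

Request:
play_rows([
  [-0.7,-5,-7,0,0,0.004,0],
  [-0.7,0,0,0,0,0,0],
])

```text
t: 22.7
tcp_pos: [455.8, 60.6, 250.8]
orientation: [-179.9, 0.4, -174.4]
contact_force: [0.4, -0.3, 0.1]
finger_gap: 80.8
```

Request:
play_rows([
  [-0.7,0,0,20,0,0,0],
  [-0.7,0,0,20,0,0,0],
  [-0.7,0,0,10,0,0,0],
  [-0.7,0,0,0,0,0,0],
])

```text
t: 23.1
tcp_pos: [460.4, 59.5, 206.4]
orientation: [-179.9, 1.1, -174.5]
contact_force: [-0.2, -0.1, -0.3]
finger_gap: 80.7
```

Request:
play_rows([
  [1,0,0,0,0,0,0],
  [1,0,0,0,0,0,0],
  [1,0,0,0,0,0,0],
  [1,0,0,0,0,0,0],
  [1,0,0,0,0,0,0],
], newtons=15)

```text
t: 23.6
tcp_pos: [462.0, 59.4, 210.2]
orientation: [-179.9, 1.4, -174.6]
contact_force: [-0.6, 0.2, -0.9]
finger_gap: 55.0
```

Request:
play_rows([
  [1,0,0,0,0,0,0],
  [1,0,0,0,0,0,0],
  [1,0,0,0,0,0,0],
])

```text
t: 23.9
tcp_pos: [461.7, 59.4, 209.9]
orientation: [-179.9, 1.4, -174.5]
contact_force: [-0.2, 0.1, -0.2]
finger_gap: 55.0
```

Request:
play_rows([
  [1,0,0,-10,0,0,0],
  [1,0,0,-25,0,0,0],
  [1,0,0,-25,0,0,0],
  [1,0,0,-20,0,0,0],
], newtons=20)

```text
t: 24.3
tcp_pos: [457.8, 59.4, 289.5]
orientation: [-179.9, 0.8, -174.6]
contact_force: [-0.1, 0.0, -2.5]
finger_gap: 54.9
```

```bash
python3 plan.py 665 -131.5 295 179.5 1 35 8
```

```text
at [457.8  59.4 289.5] [-179.9    0.8 -174.6] t 24.3 F [-0.1  0.  -2.5] gap 54.9 n 9
[[1.0,-20.9,-23.3,-0.3,-0.0,0.002,0.012],[1.0,-21.2,-23.1,-0.3,-0.0,0.002,0.012],[1.0,-21.4,-22.8,-0.3,-0.0,0.002,0.012],[1.0,-21.7,-22.6,-0.4,-0.0,0.002,0.012],[1.0,-22.0,-22.3,-0.4,-0.0,0.002,0.012]]
[[1.0,-22.2,-22.1,-0.5,-0.0,0.002,0.012],[1.0,-22.5,-21.8,-0.5,-0.0,0.002,0.012],[1.0,-22.7,-21.5,-0.5,-0.0,0.002,0.012],[1.0,-23.0,-21.3,-0.6,-0.0,0.002,0.012]]
```

Request:
play_rows([
  [1,-21,-23,-2,0,0,0.012],
  [1,-21,-23,-2,0,0,0.012],
  [1,-21,-23,-2,0,0,0.012],
  [1,-22,-23,-2,0,0,0.012],
  [1,-22,-22,-2,0,0,0.012],
])

```text
t: 24.8
tcp_pos: [575.0, -47.8, 310.1]
orientation: [-180.0, 1.4, -177.8]
contact_force: [0.1, 0.9, -1.0]
finger_gap: 54.9
```

```bash
python3 plan.py 665 -131.5 280 179.5 1 35 8
```

```text
at [575.  -47.8 310.1] [-180.     1.4 -177.8] t 24.8 F [ 0.1  0.9 -1. ] gap 54.9 n 4
[[1.0,-21.5,-21.8,8.0,-0.0,0.006,0.012],[1.0,-21.8,-21.5,7.9,-0.0,0.006,0.012],[1.0,-22.1,-21.2,7.8,-0.0,0.006,0.012],[1.0,-22.4,-21.0,7.7,-0.0,0.006,0.012]]
```

Request:
play_rows([
  [1,-21,-22,5,0,0,0.012],
  [1,-22,-21,5,0,0,0.012],
  [1,-22,-21,5,0,0,0.012],
  [1,-18,-16,5,0,0,0.01],
  [1,0,0,0,0,0,0],
])

```text
t: 25.3
tcp_pos: [665.5, -132.5, 295.5]
orientation: [-180.0, 1.6, 179.3]
contact_force: [-0.1, 0.2, -1.8]
finger_gap: 55.0
```

```bash
python3 plan.py 665 -131.5 245 179.5 1 35 8;python3 - <<'E'
from ov import *
snap('side','16');crop('side','16',140,120,300,260,5)
E
```

```text
at [ 665.5 -132.5  295.5] [-180.     1.6  179.3] t 25.3 F [-0.1  0.2 -1.8] gap 55.0 n 2
[[1.0,0.9,0.5,25.2,-0.0,0.014,-0.002],[1.0,0.6,0.5,25.2,-0.0,0.014,-0.002]]
```

View pics/side16_c140_120.png

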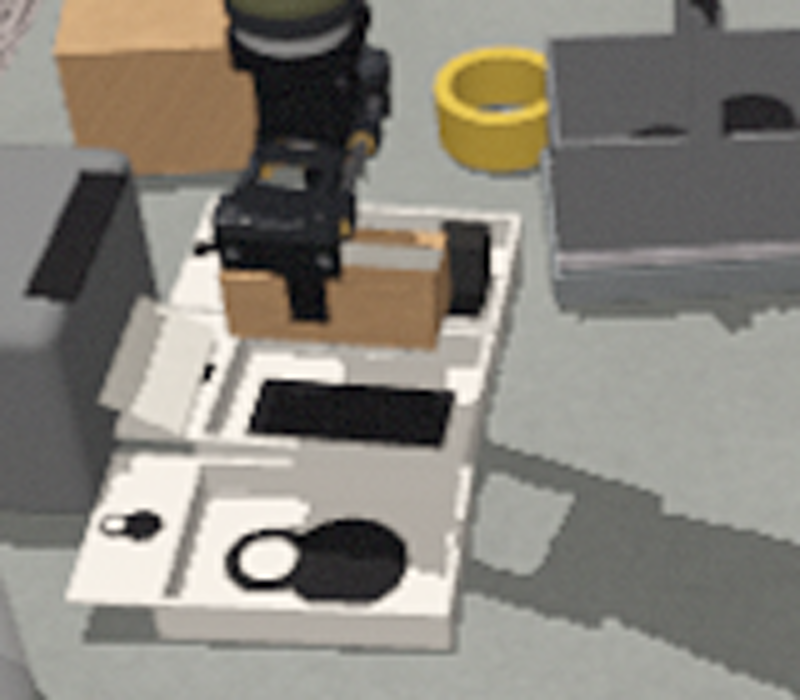

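Request:
play_rows([
  [1,0,1,20,0,0,0],
  [1,0,0,20,0,0,0],
  [1,0,0,15,0,0,0],
  [1,0,0,0,0,0,0],
])

```text
t: 25.75
tcp_pos: [665.0, -128.6, 241.6]
orientation: [180.0, 1.6, 179.4]
contact_force: [-0.7, -1.0, -2.5]
finger_gap: 54.9
```

```bash
python3 plan.py 665 -131.5 214 179.5 1 35 8;python3 - <<'E'
from ov import *
snap('side','17');crop('side','17',140,120,300,260,5)
E
```

```text
at [ 665.  -128.6  241.6] [180.    1.6 179.4] t 25.75 F [-0.7 -1.  -2.5] gap 54.9 n 1
[[1.0,0.7,-2.9,27.6,0.0,0.027,-0.002]]
```

View pics/side17_c140_120.png

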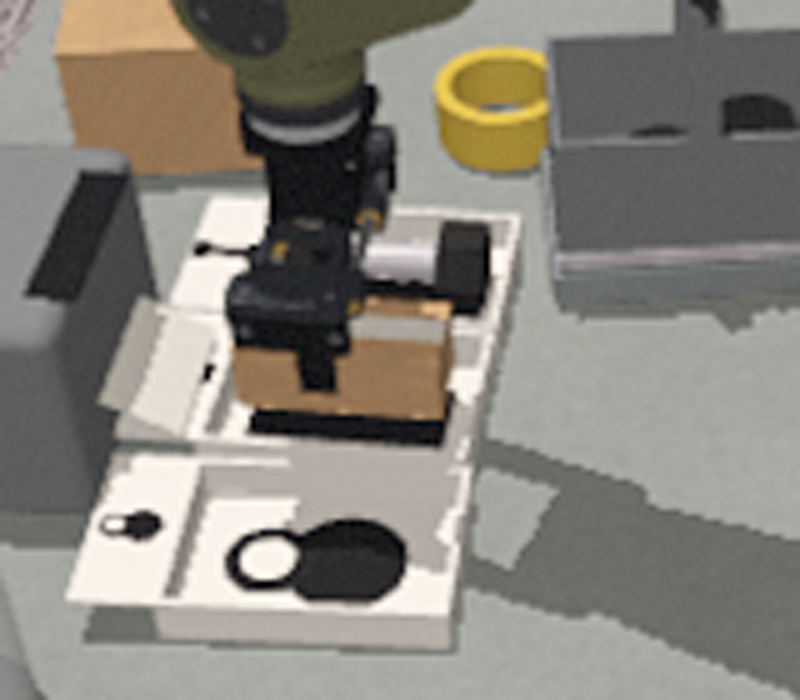

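Request:
play_rows([
  [1,4,-3,12,0,0,0],
  [1,0,0,8,0,0,0],
  [1,0,0,3,0,0,0],
  [1,0,0,0,0,0,0],
])

```text
t: 26.2
tcp_pos: [662.3, -131.6, 221.2]
orientation: [-179.9, 1.9, 179.4]
contact_force: [0.5, -0.0, -1.2]
finger_gap: 54.8
```

Request:
play_rows([
  [1,0,0,2,0,0,0],
  [1,0,0,1,0,0,0],
  [1,0,0,0,0,0,0],
])

```text
t: 26.5
tcp_pos: [662.9, -131.8, 218.8]
orientation: [-179.9, 2.0, 179.4]
contact_force: [-0.3, -0.2, -1.3]
finger_gap: 55.2
```

Request:
play_rows([
  [1,0,0,2,0,0.01,0],
  [1,0,0,2,0,0,0],
  [1,0,0,1,0,0,0],
  [1,0,0,1,0,0,0],
])

```text
t: 26.9
tcp_pos: [663.6, -131.9, 214.0]
orientation: [-179.9, 1.4, 179.4]
contact_force: [-4.3, 0.9, 7.5]
finger_gap: 55.0
```

Request:
play_rows([
  [-0.45,0,0,-1,0,0,0],
  [-0.45,0,0,0,0,0,0],
  [-0.45,0,0,0,0,0,0],
  [-0.45,0,0,0,0,0,0],
])

```text
t: 27.3
tcp_pos: [664.3, -132.1, 216.4]
orientation: [-179.8, 1.6, 179.4]
contact_force: [0.7, -0.7, -0.4]
finger_gap: 68.8
```

Request:
play_rows([
  [-0.45,0,0,-15,0,0,0],
  [-0.45,0,0,-30,0,0,0],
  [-0.45,0,0,-40,0,0,0],
  [-0.45,0,0,-40,0,0,0],
  [-0.45,0,0,-40,0,0,0],
])

```text
t: 27.8
tcp_pos: [657.9, -131.2, 381.0]
orientation: [179.9, 0.8, 179.4]
contact_force: [1.0, 0.4, 0.4]
finger_gap: 69.0
```

```bash
python3 plan.py 420 120 380 179.4 -0.45 45 8
```

```text
at [ 657.9 -131.2  381. ] [179.9   0.8 179.4] t 27.8 F [1.  0.4 0.4] gap 69.0 n 8
[[-0.45,30.1,31.1,-0.2,0.0,0.002,0.0],[-0.45,30.1,31.1,-0.2,0.0,0.002,0.0],[-0.45,30.1,31.1,-0.1,0.0,0.002,0.0],[-0.45,30.1,31.1,-0.1,0.0,0.002,0.0],[-0.45,30.1,31.1,-0.1,0.0,0.002,0.0]]
[[-0.45,30.1,31.1,-0.0,0.0,0.002,0.0],[-0.45,30.1,31.1,0.0,0.0,0.002,0.0],[-0.45,30.1,31.1,0.1,0.0,0.002,0.0]]
```

Move the arm out of the views for the final check.

Request:
play_rows([
  [-0.45,30,31,0,0,0,0],
  [-0.45,30,31,0,0,0,0],
  [-0.45,30,31,0,0,0,0],
  [-0.45,30,31,0,0,0,0],
  [-0.45,30,31,0,0,0,0],
])

```text
t: 28.3
tcp_pos: [508.7, 26.2, 395.2]
orientation: [-179.8, 2.4, 179.0]
contact_force: [0.5, 0.3, 0.1]
finger_gap: 68.7
```

Request:
play_rows([
  [-0.45,30,31,0,0,0,0],
  [-0.45,30,31,0,0,0,0],
  [-0.45,20,20,0,0,0,0],
  [-0.45,0,0,0,0,0,0],
  [-0.45,0,0,0,0,0,0],
])

```text
t: 28.8
tcp_pos: [422.5, 114.7, 397.4]
orientation: [-179.9, 3.0, 179.3]
contact_force: [-0.2, -0.8, 0.5]
finger_gap: 69.1
```

Run:
```python
from ov import *
def box(x,y,yaw,lx,ly,z,col):
    return [(T(x,y,yaw)([[a*lx/2,b*ly/2,z] for a,b in((-1,-1),(1,-1),(1,1),(-1,1),(-1,-1))]),col)]
snap('side','20');snap('top','20')
draw('top','20',tub(450,-345,9,40)+box(656,-257,-0.5,162,112,30,(0,255,0))+box(658,-131,-0.5,162,112,30,(0,255,0)),'pics/o20.png',(300,100,460,280),4)
crop('side','20',140,90,330,260,4)
```

```text
(no output)
```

View pics/o20.png

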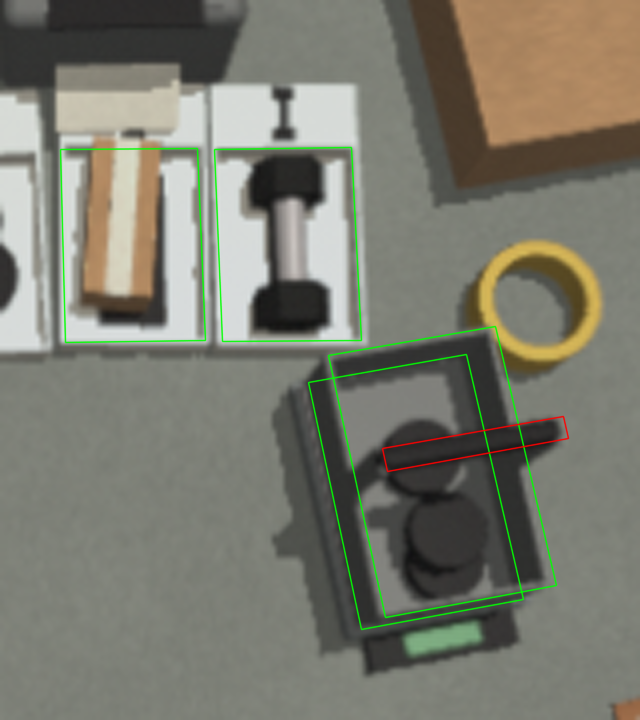

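View pics/side20_c140_90.png

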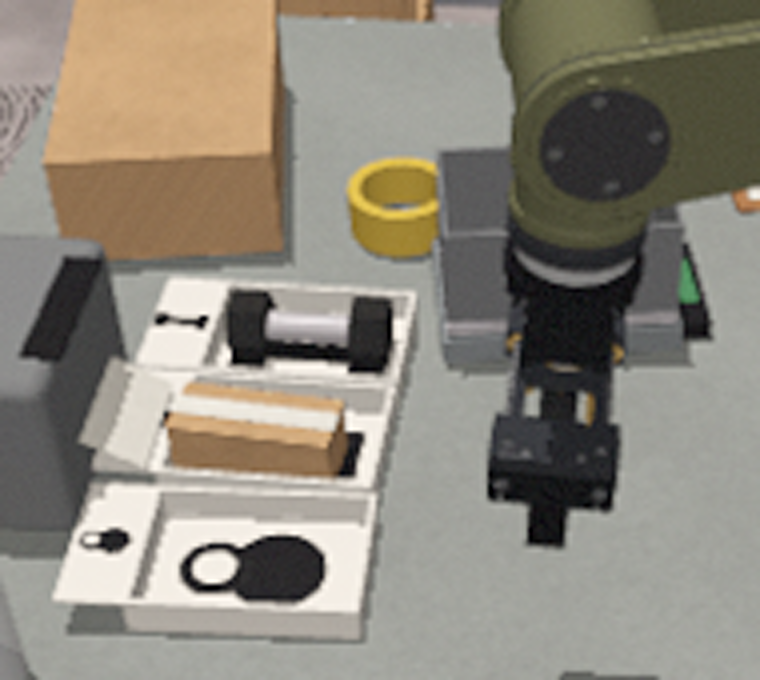

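View pics/side20.png

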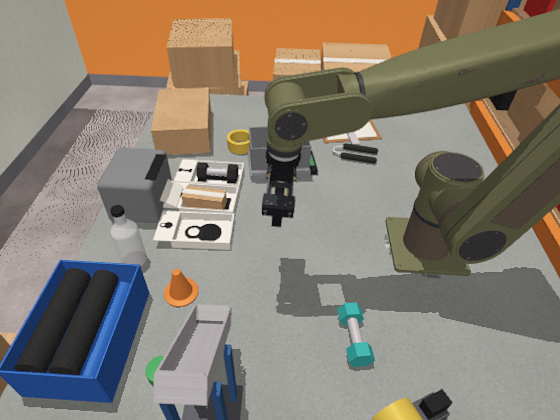

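View pics/top20.png

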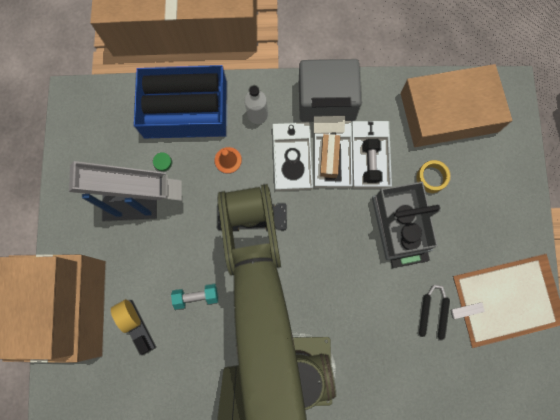

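Run:
```python
from ov import *
crop('top','20',305,110,405,200,7)
d=np.load('pics/top20_d.npy');w=cloud('top',d)
for v in range(136,176,4):print(v,[w[v,u].round(0).tolist() for u in (325,330,335)])
```

```text
136 [[735.0, -108.0, 49.0], [733.0, -123.0, 56.0], [734.0, -140.0, 50.0]]
140 [[721.0, -107.0, 52.0], [722.0, -124.0, 47.0], [718.0, -139.0, 57.0]]
144 [[707.0, -107.0, 52.0], [nan, nan, nan], [706.0, -139.0, 55.0]]
148 [[696.0, -107.0, 45.0], [695.0, -123.0, 46.0], [692.0, -138.0, 57.0]]
152 [[682.0, -106.0, 48.0], [680.0, -122.0, 51.0], [679.0, -137.0, 55.0]]
156 [[666.0, -105.0, 56.0], [665.0, -121.0, 57.0], [665.0, -137.0, 57.0]]
160 [[654.0, -105.0, 50.0], [654.0, -121.0, 49.0], [654.0, -137.0, 51.0]]
164 [[640.0, -104.0, 55.0], [639.0, -120.0, 55.0], [640.0, -136.0, 54.0]]
168 [[626.0, -103.0, 57.0], [628.0, -120.0, 48.0], [628.0, -136.0, 49.0]]
172 [[614.0, -103.0, 52.0], [613.0, -119.0, 56.0], [613.0, -135.0, 53.0]]
```

View pics/top20_c305_110.png

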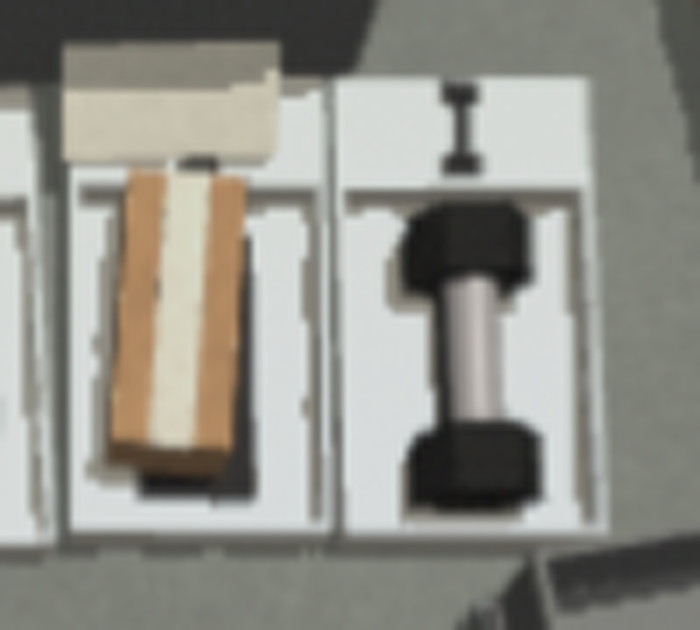

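The carton lies flat, but it has moved about 13 mm against the +x wall (probably the announced knock). I'll measure it and re-centre it.

```bash
python3 - <<'E'
from h import *
uv=[((x+.5)/7-.5+305,(y+.5)/7-.5+110) for x,y in [(128,168),(246,178),(233,450),(110,440)]]
P=onplane('top',uv,54);print(P.round(1),P.mean(0),np.degrees(np.arctan2(*(P[0]-P[3])[[1,0]])),np.degrees(np.arctan2(*(P[1]-P[2])[[1,0]])))
E
python3 plan.py 669 -122 330 175.5 -0.55 40 8
```

```text
[[ 742.  -101.    54. ]
 [ 736.1 -155.1   54. ]
 [ 606.9 -143.7   54. ]
 [ 612.7  -88.2   54. ]] [ 674.42017869 -121.98357464   54.        ] -5.6515642318902435 -5.045459914023295
at [423.2 114.2 397.1] [-179.9    3.   179.2] t 28.9 F [-1.  -0.3 -0.4] gap 69.0 n 9
[[-0.55,-27.3,-25.8,8.9,-0.0,0.006,0.007],[-0.55,-27.5,-25.6,8.8,-0.0,0.006,0.007],[-0.55,-27.7,-25.4,8.6,-0.0,0.006,0.007],[-0.55,-28.0,-25.2,8.4,-0.0,0.006,0.007],[-0.55,-28.2,-25.0,8.3,-0.0,0.006,0.007]]
[[-0.55,-28.4,-24.8,8.1,-0.0,0.006,0.007],[-0.55,-28.6,-24.6,8.0,-0.0,0.006,0.007],[-0.55,-28.8,-24.4,7.8,-0.0,0.006,0.007],[-0.55,-29.1,-24.2,7.6,-0.0,0.006,0.007]]
```

Request:
play_rows([
  [-0.6,-27,-26,5,0,0.008,0.008],
  [-0.6,-27,-26,5,0,0.008,0.008],
  [-0.6,-28,-25,5,0,0.008,0.008],
  [-0.6,-28,-25,5,0,0.008,0.008],
  [-0.6,-28,-25,5,0,0.008,0.008],
])

```text
t: 29.4
tcp_pos: [564.1, -24.5, 378.7]
orientation: [180.0, 0.8, 176.7]
contact_force: [0.1, 1.0, -0.4]
finger_gap: 76.0
```

Request:
play_rows([
  [-0.6,-28,-25,5,0,0.006,0.008],
  [-0.6,-28,-25,5,0,0.006,0.008],
  [-0.6,-28,-24,5,0,0.006,0.008],
  [-0.6,-20,-15,5,0,0.006,0.008],
  [-0.6,0,0,0,0,0,0],
])

```text
t: 29.9
tcp_pos: [669.8, -137.6, 354.2]
orientation: [-180.0, -0.8, 174.0]
contact_force: [-0.5, -0.1, -0.4]
finger_gap: 76.2
```

```bash
python3 plan.py 673 -122 260 174.7 -0.6 40 8
```

```text
at [ 669.8 -137.6  354.2] [-180.    -0.8  174. ] t 29.9 F [-0.5 -0.1 -0.4] gap 76.2 n 3
[[-0.6,-1.0,5.3,31.4,-0.0,-0.005,-0.004],[-0.6,-0.8,5.3,31.4,-0.0,-0.005,-0.004],[-0.6,-0.7,5.3,31.4,-0.0,-0.005,-0.004]]
```

Request:
play_rows([
  [-0.6,-1,8,30,0,-0.005,-0.004],
  [-0.6,-1,8,30,0,-0.005,-0.004],
  [-0.6,-1,0,25,0,-0.004,-0.004],
  [-0.6,0,0,0,0,0,0],
])

```text
t: 30.3
tcp_pos: [674.5, -126.4, 266.7]
orientation: [180.0, 0.0, 174.3]
contact_force: [0.7, -0.1, -0.7]
finger_gap: 75.9
```

```bash
python3 plan.py 673 -122 226 174.7 -0.6 40 8;python3 - <<'E'
from ov import *
snap('side','21');crop('side','21',140,120,300,260,5)
E
```

```text
at [ 674.5 -126.4  266.7] [180.    0.  174.3] t 30.3 F [ 0.7 -0.1 -0.7] gap 75.9 n 2
[[-0.6,1.0,2.1,20.4,0.0,0.0,-0.003],[-0.6,1.0,2.1,20.4,0.0,0.0,-0.003]]
```

View pics/side21_c140_120.png

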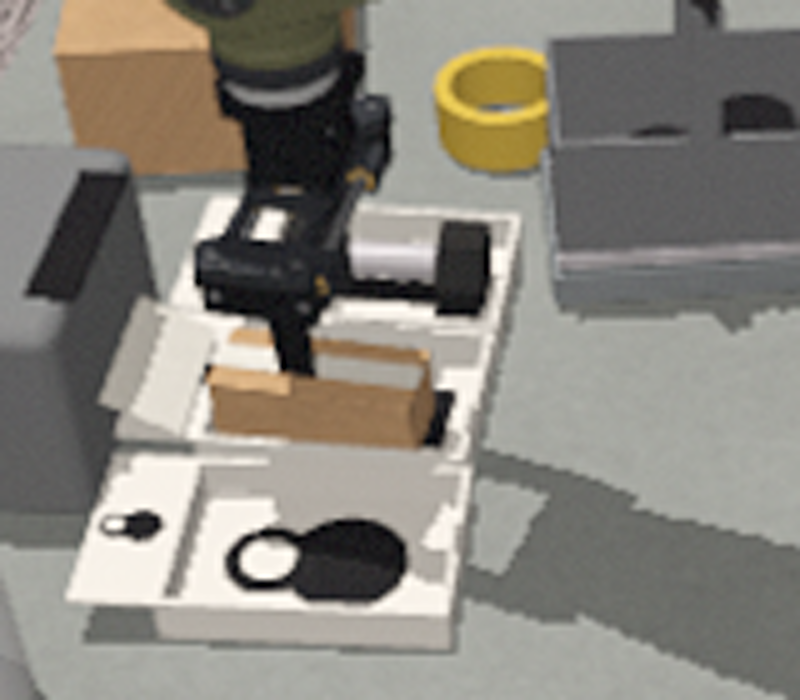

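Request:
play_rows([
  [-0.6,1,4,8,0,0,-0.003],
  [-0.6,0,0,15,0,0,0],
  [-0.6,0,0,13,0,0,0],
  [-0.6,0,0,2,0,0,0],
  [-0.6,0,0,0,0,0,0],
])

```text
t: 30.85
tcp_pos: [676.2, -123.1, 234.0]
orientation: [-179.9, 0.7, 174.5]
contact_force: [0.6, 0.7, -0.1]
finger_gap: 76.0
```

Request:
play_rows([
  [-0.6,2,1,6,0,0.012,0],
  [-0.6,0,0,4,0,0,0],
  [-0.6,0,0,2,0,0,0],
  [1,0,0,0,0,0,0],
  [1,0,0,0,0,0,0],
], newtons=15)

```text
t: 31.35
tcp_pos: [674.7, -121.9, 222.2]
orientation: [-179.9, 0.0, 174.5]
contact_force: [-0.1, 0.3, 0.1]
finger_gap: 65.5
```

Request:
play_rows([
  [1,0,0,0,0,0,0],
  [1,0,0,0,0,0,0],
  [1,0,0,0,0,0,0],
  [1,0,0,0,0,0,0],
])

```text
t: 31.75
tcp_pos: [674.8, -121.8, 222.4]
orientation: [-179.9, 0.1, 174.5]
contact_force: [1.4, 0.3, 0.3]
finger_gap: 54.9
```

Request:
play_rows([
  [1,0,0,-8,0,0,0],
  [1,5,-3,-2,0,0,-0.03],
  [1,5,-4,0,0,0,-0.03],
  [1,5,-3,0,0,0,-0.027],
  [1,0,0,0,0,0,0],
])

```text
t: 32.25
tcp_pos: [658.5, -130.9, 233.8]
orientation: [-179.9, -0.0, 179.7]
contact_force: [0.5, 0.2, -1.8]
finger_gap: 54.9
```

```bash
python3 plan.py 658.5 -131 222 179.5 1 40 8
```

```text
at [ 658.5 -130.9  233.8] [-179.9   -0.   179.7] t 32.25 F [ 0.5  0.2 -1.8] gap 54.9 n 1
[[1.0,-0.0,-0.0,11.8,-0.002,-0.0,0.003]]
```

Request:
play_rows([
  [1,0,0,5,0,0,0],
  [1,0,0,4,0,0,0],
  [1,0,0,1,0,0,0],
  [1,0,0,0,0,0,0],
])

```text
t: 32.65
tcp_pos: [658.8, -130.7, 223.1]
orientation: [-179.9, 0.0, 179.6]
contact_force: [-0.0, -0.4, -2.1]
finger_gap: 55.0
```

Request:
play_rows([
  [1,0,0,1,0,0,0],
  [1,0,0,1,0,0,0],
  [1,0,0,0,0,0,0],
])

```text
t: 32.95
tcp_pos: [659.5, -130.7, 222.6]
orientation: [-179.9, 0.0, 179.6]
contact_force: [0.3, 0.3, -0.7]
finger_gap: 54.9
```

Request:
play_rows([
  [1,0,0,1,0,0,0],
  [-0.4,0,0,0,0,0,0],
  [-0.4,0,0,0,0,0,0],
  [-0.4,0,0,0,0,0,0],
  [-0.4,0,0,0,0,0,0],
])

```text
t: 33.45
tcp_pos: [660.1, -130.8, 222.6]
orientation: [-179.8, 0.2, 179.6]
contact_force: [-0.2, -0.3, 0.4]
finger_gap: 66.4
```

Request:
play_rows([
  [-0.4,0,0,-10,0,0,0],
  [-0.4,0,0,-30,0,0,0],
  [-0.4,0,0,-40,0,0,0],
  [-0.4,0,0,-40,0,0,0],
  [-0.4,0,0,-40,0,0,0],
])

```text
t: 33.95
tcp_pos: [657.8, -129.9, 379.9]
orientation: [179.9, -0.7, 179.6]
contact_force: [1.2, -0.2, 0.4]
finger_gap: 66.6
```

Request:
play_rows([
  [-0.4,30,31,0,0,0,0],
  [-0.4,30,31,0,0,0,0],
  [-0.4,30,31,0,0,0,0],
  [-0.4,30,31,0,0,0,0],
  [-0.4,30,31,0,0,0,0],
])

```text
t: 34.45
tcp_pos: [508.4, 27.0, 395.5]
orientation: [-179.8, 0.7, 179.2]
contact_force: [0.3, 0.7, 1.0]
finger_gap: 66.5
```

Request:
play_rows([
  [-0.4,30,31,0,0,0,0],
  [-0.4,20,31,0,0,0,0],
  [-0.4,0,10,0,0,0,0],
  [-0.4,0,0,0,0,0,0],
  [-0.4,0,0,0,0,0,0],
])

```text
t: 34.95
tcp_pos: [453.9, 104.4, 398.7]
orientation: [-179.9, 1.2, 179.5]
contact_force: [-0.4, -0.0, -0.1]
finger_gap: 66.7
```

Run:
```python
from ov import *
snap('side','22');snap('top','22');crop('side','22',140,90,330,260,4)
crop('top','22',290,105,440,275,4)
```

```text
(no output)
```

View pics/top22_c290_105.png

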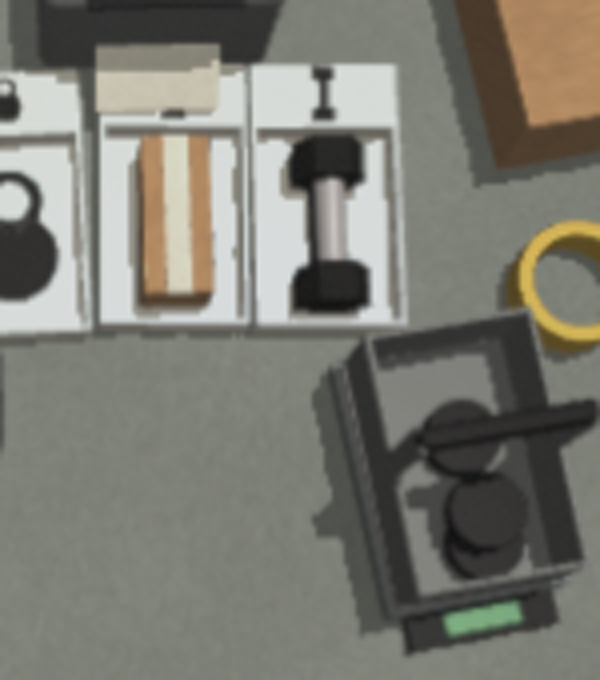

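View pics/side22_c140_90.png

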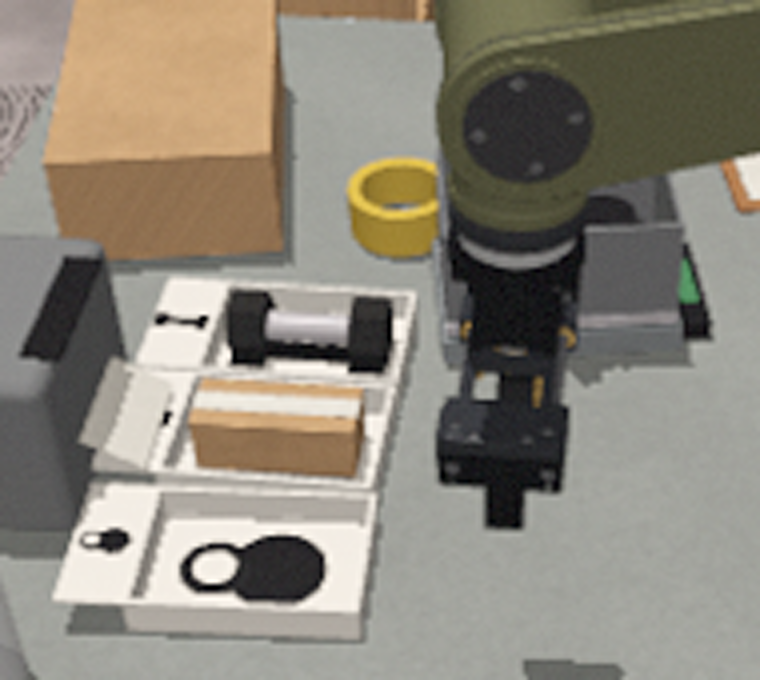

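Run:
```python
from cell import *
print(state()['t'],sign_off())
```

```text
the job is handed in; nothing more can be done
35.05 None
```

The job is done and handed in at 35 s, well inside the 200 s limit.

- **Pucks:** I held the tub under the chute and pushed the paddle with its end. The flap opened and all three pucks slid in. The last views show the chute empty, three pucks in the tub and none on the bench.
- **Scale:** The tub stands centred and square on the platter, within about 2 mm by the overlays.
- **Dumbbell and carton:** Both lie flat inside their own trays. There was no kettlebell on the bench.
- **Things left alone:** The cone, tape roll, turquoise dumbbell and green puck look unmoved in the pictures.

Two checks failed along the way, and I put both right:
- **First grip on the tub:** I lifted before the fingers had finished closing and missed the bar. The tub did not move, and the second grip held.
- **Carton:** After I released it, the next view showed it about 13 mm off, against the +x wall of its tray. That was probably the announced knock, though I can't rule out my own release. I gripped it again and re-centred it, and the last view shows it clear of all the walls.

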